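# Tap a bearing cup squarely into a scooter head tube

### The job

Take the dark steel bearing cup from the steel tray, set it loosely in the mouth of the head tube in the clamp stand, skirt down, and let go of it. Then push it home with the closed fingertips, a little at a time by turns around its rim over the three crush pads, until its head sits flat on the tube all round: it must never lean more than 8 degrees on the way in, nor be pressed against the tube with more than 25 N (all three pads at once take more than that). Finish with one firm press of about 20 N on the middle of the seated cup, held for half a second, then leave it there, with the other things on the bench where they were.

Things in the scene. Friction and masses are not known exactly. Their poses are not given: they have to be found in the camera images.
- cup: loose dark steel bearing cup, about 180 g, on the tray. Below, a round skirt 48 mm across, 12 mm high (foot bevelled to 45 mm); above it a head 60 mm across, 12 mm high, with a recess 44 mm across and 9 mm deep in its top that leaves a flat rim 8 mm wide. 24 mm high in all. Origin: centre of the skirt's underside; z up along its axis, any yaw
- cup_top (a point): centre of the cup's top, in the plane of the flat rim, 24 mm above the cup's origin
- stand: fixed clamp stand: steel base plate 130 x 110 x 12 mm, two grey jaws (tops at 46 mm) holding an upright aluminium head tube, 62 mm across, bore 51 mm, mouth 75 mm above the bench. Origin on the bench under the tube's axis, z up. Three outside ridges, ending 8 mm under the mouth, mark the crush pads: 0, 120, 240 degrees from its x axis, counter-clockwise from above
- mouth (a point): centre of the head tube's mouth, in the plane of its rim; axes as the stand's. A cup set in loosely rests on the unmoved pads, its origin 6 mm below this point, 6 mm of gap under its head; a cup fully home has its origin 12 mm below this point, its head flat on the tube's rim
- pad0 (a joint): how far the white crush pad at 0 degrees is pushed down (m): 0 as built, about 0.0055 when the cup is fully home. It slides straight down only under more than about 9.5 N (1 N more for each 10 mm/s of speed), never springs back, and does not hold the cup down
- pad0_top (a point): centre of the top of the crush pad at 0 degrees, 22.5 mm from the tube's axis; top 4.5 mm (radial) x 8 mm, at first 6 mm below the mouth. The cup's skirt stands on the three pads
- pad1 (a joint): how far the white crush pad at 120 degrees is pushed down (m): 0 as built, about 0.0055 when the cup is fully home. It slides straight down only under more than about 9.5 N (1 N more for each 10 mm/s of speed), never springs back, and does not hold the cup down
- pad1_top (a point): centre of the top of the crush pad at 120 degrees, 22.5 mm from the tube's axis; top 4.5 mm (radial) x 8 mm, at first 6 mm below the mouth. The cup's skirt stands on the three pads
- pad2 (a joint): how far the white crush pad at 240 degrees is pushed down (m): 0 as built, about 0.0055 when the cup is fully home. It slides straight down only under more than about 9.5 N (1 N more for each 10 mm/s of speed), never springs back, and does not hold the cup down
- pad2_top (a point): centre of the top of the crush pad at 240 degrees, 22.5 mm from the tube's axis; top 4.5 mm (radial) x 8 mm, at first 6 mm below the mouth. The cup's skirt stands on the three pads
- tray: the fixed steel tray, 190 x 140 mm, rim 12 mm high, floor 3 mm thick; the cup and the nut stand on its floor. Origin: centre of its underside
- nut: small chrome kingpin nut on the tray, 18 mm across, 9 mm high; bystander. Origin: centre of its underside
- wheel0: sky-blue skateboard wheel lying flat, 54 mm across, 34 mm high; bystander. Origin: centre of its underside
- wheel1: sky-blue skateboard wheel lying flat, 54 mm across, 34 mm high; bystander. Origin: centre of its underside
- wheel2: sky-blue skateboard wheel lying flat, 54 mm across, 34 mm high; bystander. Origin: centre of its underside
- wheel3: sky-blue skateboard wheel lying flat, 54 mm across, 34 mm high; bystander. Origin: centre of its underside
- truck: bare aluminium skateboard truck, base 55 x 80 mm, axle 200 mm long along its y, 51 mm high; bystander. Origin: centre of its underside
- ttool: T-shaped skate tool lying flat, black handle 104 mm along its x, steel shank 85 mm along its y, 14 mm high; bystander. Origin: middle of the handle, on the bench
Mind the look-alikes: they are no part of the job. Several things have the shape of the stand; the one meant has the colours described above.

How it is judged:
On the way, in this order (a step that is already met when the one before it is completed fails the run):
1. the cup stands loosely in the tube's mouth on the pads, upright and let go (horizontal distance between cup and mouth below 0.004 m and z of cup in the frame of mouth between -0.008 and -0.0035 m and angle between cup's own z axis and vertical below 0.1 rad and contact force between the fingers and cup below 0.1 N), for 0.2 s.
2. the cup, fully home and square, is pressed by the fingers with more than 15 N (z of cup in the frame of mouth below -0.0105 m and angle between cup's own z axis and vertical below 0.04 rad and contact force between the fingers and cup above 15 N), for 0.3 s.
At the end, for the whole second after the job is handed in: the cup stands in the tube fully home: its origin within 1.5 mm of full depth and 3 mm of the tube's axis, leaning less than 0.04 rad, at rest and let go (z of cup in the frame of mouth below -0.0105 m and horizontal distance between cup and mouth below 0.003 m and angle between cup's own z axis and vertical below 0.04 rad and angle between the z axis of cup and the z axis of mouth, either way round below 0.04 rad and linear speed of cup below 0.02 m/s); the robot touches nothing.
It fails at once if the cup leans more than 8 degrees (0.14 rad) once a pad has been pushed down by 0.7 mm (angle between cup's own z axis and vertical above 0.14 rad and value of joint any of pad0, pad1, pad2 above 0.0007 m).
It fails at once if the fingers press the cup against the tube and its pads with more than 25 N (contact force between cup and stand above 25 N and contact force between the fingers and cup above 25 N).
It fails at once if a wheel, the truck, the T-shaped tool or the nut is shifted by more than 25 mm (distance of any of wheel0, wheel1, wheel2, wheel3, truck, ttool, nut from where it was at the start of the episode above 0.025 m).
It also fails if it takes over 72 s, if anything falls off the work surface, if the arm or the gripper's body presses on something with over 40 N, if the wrist force passes 120 N, or if a joint passes its speed limit or range.

### The arm

A 6-joint arm with a two-finger parallel gripper is mounted at the origin on the work surface. World frame = base frame: x ahead of the robot, y to its left, z up, the work surface at z = 0. Lengths are in m, angles in rad, forces in N, time in s.
With the tool pointing down it reaches from about 0.4 to 0.825 m from the base axis. Payload 7 kg.
Tool frame: the origin (TCP) lies on the centre line of the jaws, within the pads' length; the fingertips stand env.tip_reach ahead of it and the grasp point (between the pads) lies 6 mm ahead of it (env.tip_reach is the distance from the TCP to the fingertips, in m); z points along the fingers, y is the line along which they close (so a half turn about z gives the same grasp; the last joint's range is limited). The gripper opens to 85 mm and grips with 20 to 120 N. Pads are 22 mm wide; open, the fingers measure 114 mm over their backs; the gripper's body (76 mm by 85 mm) begins 54 mm behind the grasp point. The pads swing forward as they close: fully open they stand 13 mm farther back than shut.
Start: joints at [-0.868, 0.359, 0.012, 0, -1.224, -0.288], TCP at [0.272, -0.618, 0.256] pointing down, gripper open.
Joint ranges: [-3.07, 3.07], [-1.43, 2.12], [-1.02, 1.25], [-3.03, 1.67], [-3.05, -0], [-3.03, 3.03]. Speed limits (rad/s): [2.39, 2.39, 3.01, 3.14, 3.14, 3.14].

### API

Orientations are given as a unit quaternion [x, y, z, w].
In Python, from plant import sensors, get_image, camera_params, env, spotter gives the robot as it stands.
- The arm moves only by the tool play_rows, never from a script. Its argument "motion" is a list of rows, each an object of numbers: "x", "y", "z": the shift along the tool's x, y, z in cm; "rx", "ry", "rz": the turn, a rotation vector about the tool's x, y, z in rad; "hand": the finger opening in cm, from 0 to 8.54. A call has exactly 10 rows; each row is the pose to reach, as a shift and turn from the pose commanded when the call began, along the tool's axes at that moment; what a row does not reach only later rows make up. A row lasts 1/8 s, in which the tool goes at most 62.5 mm and 10.7 degrees, less where a joint would pass 70% of its speed; a pose out of reach is approached as far as the arm can. A call with a gripper value outside its range is refused whole. The fingers move at their own pace and stop on an object; the grip force is fixed at half the most. Time passes only in rows, so rows that repeat a pose let the fingers close, or fill a call up. It gives the time, the measured TCP pose, the force, the opening and the grip force at its end, in the units of the state.
- sensors.get_state(): the state, without advancing time (a new reading comes with each control period).
- get_image(name): name is "side" or "top"; returns the picture (420x560x3 uint8, red, green, blue); there is no depth.
- camera_params(name): a dict with "mtx" (3x3 intrinsics, pixels), "position" and "orientation" of the camera in the world. Camera axes: x right, y down, z forward; pixel columns grow to the right and rows downward; lengths in m; the calibration is good to about 2 mm. A picture is of the moment at which its call begins. camera_params takes no time and is no camera call.
- env.job_done(): hands the job in; it is judged then, once.
Trained networks look in the newest picture that a camera, given by its name, has taken for a name from the list of things; names that differ only in an ending like _2 or _b are one class to them, and where a whole thing is asked for, a point or a joint stands for the part that bears it (a point fixed in the world has none). Each returns a list of dicts, best first, with "p" (0 to 1); they miss things now and then, are a little off and sometimes report something else, mostly with a low value. They report only what shows in the picture. A call takes as long as a camera call. They do not tell look-alikes from the thing itself.
- spotter.recognise(camera, query): "box" ([centre column, centre row, width, height] in pixels, round what is visible of it).
- spotter.cut_out(camera, query): "region" (420x560 bool, what is visible of it) and "box" ([centre column, centre row, width, height] in pixels, round what is visible of it).
- spotter.tip_of(camera, query): "centre" ([column, row] in pixels: a listed point, or the origin of a listed thing).
The state is a dict: "time": time; "joint_pos": joint angles; "joint_velocities": joint speeds; "effort": joint torques, N m; "eef_pos": TCP position; "orientation": TCP orientation; "contact_force": force on the tool from outside, world axes, zero at the start; "ft_torque": the same for the moment, N m; "opening": finger opening in m; "finger_force": force on a finger pad.
Only numpy, scipy, OpenCV 4.12 (cv2) and the standard library are available. Lean on these libraries where they do the work, as an engineer would, in place of code of your own. Each camera call takes 0.05 s, during which the arm holds its last target. There are 200 camera calls.

## Working session

There is one attempt and no reset: what is moved stays moved. The work goes in short steps, Python scripts to look and compute and a tool call to move; the robot and the scene stay as the last step left them, time stands still between calls to the robot, and variables do not carry over. Pictures are saved under pics/ and viewed, at most 10 in all, crops included, and the job is handed in when it is done.

Besides the shell and the picture viewer there is one more tool, called after "Request:" as name([rows], argument=value, ...), one row to a line, values as JSON. play_rows: Moves the arm, as the interface text tells. Its arguments: {"type":"object","properties":{"motion":{"type":"array"}},"required":["motion"]}

```bash
mkdir -p pics; ls; python3 - <<'E'
from plant import sensors,get_image,camera_params,env,spotter
import cv2,numpy as np
for c in("side","top"):
    cv2.imwrite(f"pics/{c}0.png",get_image(c)[:,:,::-1])
    print(c,camera_params(c))
    for q in("cup","stand","tray"):
        print(q,[(round(d["p"],2),np.round(d["box"]).tolist()) for d in spotter.recognise(c,q)])
    for q in("cup_top","mouth","pad0_top","pad1_top","pad2_top"):
        print(q,[(round(d["p"],2),np.round(d["centre"],1).tolist()) for d in spotter.tip_of(c,q)])
print(env.tip_reach,sensors.get_state())
E
```

```text
pics
side {'mtx': array([[393.1658109 ,   0.        , 287.23251901],
       [  0.        , 393.1658109 , 209.64129744],
       [  0.        ,   0.        ,   1.        ]]), 'position': array([0.24479551, 0.9159429 , 0.82613658]), 'orientation': array([-0.13669489,  0.8977555 , -0.41342851,  0.06653144])}
cup [(0.66, [301.0, 183.0, 17.0, 11.0])]
stand [(0.96, [293.0, 245.0, 54.0, 46.0]), (0.83, [369.0, 188.0, 47.0, 38.0]), (0.83, [323.0, 389.0, 56.0, 61.0]), (0.6, [370.0, 280.0, 50.0, 46.0])]
tray [(0.92, [301.0, 188.0, 68.0, 40.0])]
cup_top [(0.64, [296.1, 181.4])]
mouth [(0.86, [369.3, 262.5]), (0.81, [294.0, 229.5]), (0.67, [370.7, 177.1]), (0.67, [321.8, 373.2])]
pad0_top [(0.59, [292.7, 228.2]), (0.41, [322.7, 362.9])]
pad1_top []
pad2_top [(0.22, [206.2, 216.7])]
top {'mtx': array([[396.22669119,   0.        , 275.8021925 ],
       [  0.        , 396.22669119, 202.92673671],
       [  0.        ,   0.        ,   1.        ]]), 'position': array([0.32938514, 0.06312572, 1.1126003 ]), 'orientation': array([-0.70085416,  0.70956942, -0.04596749,  0.05658343])}
cup [(0.69, [351.0, 1
[... 468 characters left out ...]
-8.67874325e-01,  3.58566422e-01,  1.18809563e-02,  8.52368794e-06,
       -1.22412455e+00, -2.88116100e-01]), 'joint_velocities': array([8.90594084e-04, 2.03565746e-03, 4.56284375e-04, 1.81315648e-04,
       1.51666140e-04, 3.12518819e-05]), 'effort': array([-1.11339423e-04, -5.82956600e+01,  2.93652749e+01,  6.94160253e+00,
       -6.52379294e-04,  3.53974087e-05]), 'eef_pos': array([ 0.27200265, -0.61772621,  0.25631721]), 'orientation': array([-2.05920623e-01,  9.78568698e-01,  4.11363117e-06, -6.77972711e-06]), 'contact_force': array([-0.13604785,  0.0590774 , -0.3436551 ]), 'ft_torque': array([-0.02740414,  0.03056369, -0.04334179]), 'finger_force': 0.0, 'opening': 0.08550524792649854}
```

View pics/top0.png

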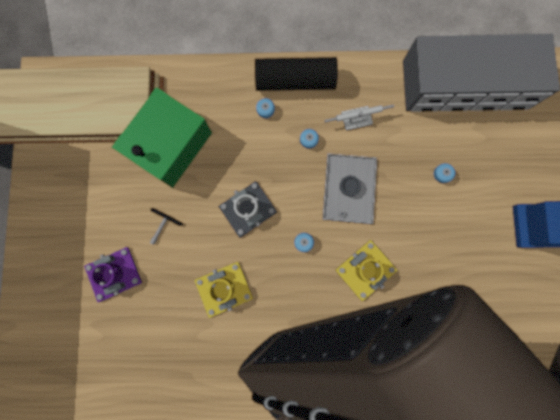

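View pics/side0.png

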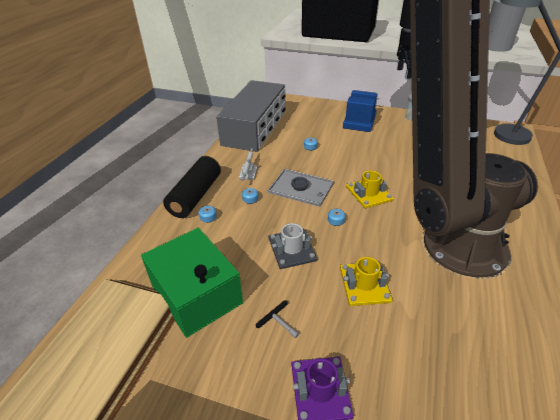

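The top view shows four stand shapes: dark/silver at (249,209), yellow at (224,291), yellow at (365,270) and purple at (114,275). The dark steel base with grey jaws and an aluminium tube at (249,209), side (293,245), fits the description. The cup is at top (350,186) on the tray, and the nut is near (343,215). Next is one enlarged crop to confirm.

```bash
cat > h.py <<'E'
import numpy as np,cv2
from scipy.spatial.transform import Rotation as R
from plant import sensors,get_image,camera_params,env,spotter
def ray(c,uv):
    p=camera_params(c);d=R.from_quat(p["orientation"]).as_matrix()@np.linalg.inv(p["mtx"])@[uv[0],uv[1],1]
    return p["position"],d/np.linalg.norm(d)
def onz(c,uv,z):
    o,d=ray(c,uv);return o+d*(z-o[2])/d[2]
def tri(a,b):
    A=np.zeros((3,3));v=np.zeros(3)
    for c,uv in(("top",a),("side",b)):
        o,d=ray(c,uv);P=np.eye(3)-np.outer(d,d);A+=P;v+=P@o
    return np.linalg.solve(A,v)
def proj(c,X):
    p=camera_params(c);q=p["mtx"]@(R.from_quat(p["orientation"]).as_matrix().T@(np.asarray(X)-p["position"]));return q[:2]/q[2]
E
python3 - <<'E'
from h import *
t=cv2.imread("pics/top0.png");s=cv2.imread("pics/side0.png")
f=lambda im,u,v,w,k:cv2.resize(im[v-w:v+w,u-w:u+w],(k,k),interpolation=cv2.INTER_CUBIC)
cv2.imwrite("pics/crop1.png",np.hstack([f(t,248,210,36,400),f(s,293,243,32,400)]))
print("mouth",onz("top",(242.5,207.3),.075),onz("side",(294,229.5),.075))
print("cup",onz("top",(349.7,185.2),.027),onz("side",(300,180.5),.027))
for c,q,k in(("top","cup",(351,186)),("side","cup",(301,183)),("top","stand",(249,209)),("top","nut",(343,215)),("top","tray",(350,190))):
    for d in spotter.cut_out(c,q):
        if np.hypot(*(np.array(d["box"][:2])-k))<8:
            ct=max(cv2.findContours(d["region"].astype(np.uint8),0,1)[0],key=len)
            print(c,q,cv2.minAreaRect(ct),[onz(c,x,.012 if q=="stand" else .027).round(4).tolist() for x in cv2.boxPoints(cv2.minAreaRect(ct))])
E
```

```text
mouth [0.47067075 0.16614777 0.075     ] [0.47024815 0.15375702 0.075     ]
cup [ 0.53520243 -0.12736317  0.027     ] [ 0.53530851 -0.13480623  0.027     ]
top cup ((349.5, 185.0), (20.0, 21.0), 90.0) [[0.5646, -0.0987, 0.027], [0.5637, -0.1571, 0.027], [0.5072, -0.1547, 0.027], [0.508, -0.0968, 0.027]]
side cup ((300.5294189453125, 186.3823699951172), (61.84658432006836, 29.10427474975586), 14.03624439239502) [[0.6201, -0.0363, 0.027], [0.6515, -0.1996, 0.027], [0.4247, -0.173, 0.027], [0.4138, -0.0195, 0.027]]
side cup ((299.5, 183.5), (13.0, 17.0), 90.0) [[0.5708, -0.1454, 0.027], [0.5145, -0.1626, 0.027], [0.4952, -0.0914, 0.027], [0.5492, -0.0749, 0.027]]
top stand ((246.367431640625, 207.07476806640625), (41.011478424072266, 47.46305847167969), 54.865806579589844) [[0.4898, 0.2494, 0.012], [0.5666, 0.1399, 0.012], [0.4698, 0.0741, 0.012], [0.3948, 0.1827, 0.012]]
top tray ((349.2705383300781, 187.98233032226562), (50.542991638183594, 67.26282501220703), 4.39870548248291) [[0.4403, -0.0464, 0.027], [0.6297, -0.0662, 0.027], [0.6163, -0.207, 0.027], [0.4278, -0.1839, 0.027]]
```

View pics/crop1.png

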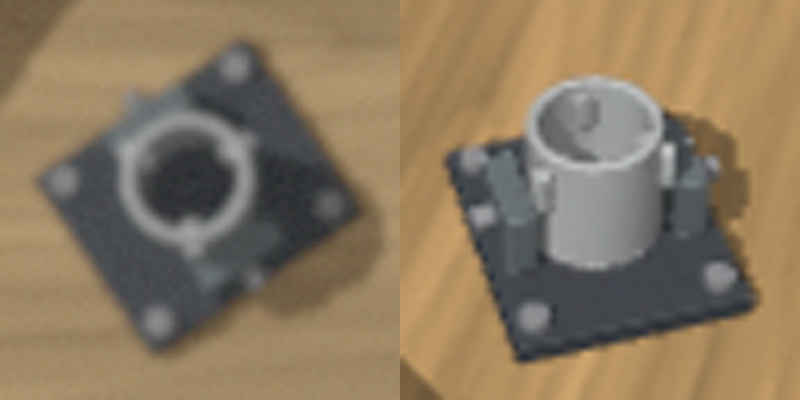

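The crop confirms it: a dark base, grey jaws and a silver tube with three ridges. In the top crop, the ridges point right-up, left-up and down. Next I'll refine the centres and the pad angles.

```bash
cat >> h.py <<'E'
def smp(im,c,x,y,z,r,n=72,a=None):
    a=np.linspace(0,2*np.pi,n,endpoint=False) if a is None else a
    P=np.array([proj(c,(x+r*np.cos(t),y+r*np.sin(t),z)) for t in a],np.float32)
    return cv2.remap(im,P[None,:,0],P[None,:,1],cv2.INTER_LINEAR)[0]
def fit(im,c,x,y,z,w,step=.001,span=10):
    g=cv2.cvtColor(im,cv2.COLOR_BGR2GRAY).astype(np.float32)
    best=max((sum(k*smp(g,c,x+i*step,y+j*step,z,r,36).mean() for r,k in w),x+i*step,y+j*step) for i in range(-span,span+1) for j in range(-span,span+1))
    return np.round(best,4)
E
python3 - <<'E'
from h import *
t=cv2.imread("pics/top0.png");s=cv2.imread("pics/side0.png")
for c,im in(("top",t),("side",s)):
    print(c,"mouth",fit(im,c,.47,.157,.075,[(.0283,1),(.0235,-.5),(.034,-.5)]))
    print(c,"cup",fit(im,c,.535,-.131,.027,[(.033,1),(.027,-1)]))
    print(c,"recess",fit(im,c,.535,-.131,.027,[(.026,1),(.020,-1)]))
print("tri",tri((245.7,205.8),(292.1,230.5)))
m=onz("top",(245.7,205.8),.075)
for k in((248,143),(123,148),(190,240)):
    p=onz("top",(212+k[0]*.18,174+k[1]*.18),.067);print(np.degrees(np.arctan2(*(p-m)[1::-1])),np.hypot(*(p-m)[:2]))
E
```

```text
Traceback (most recent call last):
  File "h.py", line 22, in fit
    best=max((sum(k*smp(g,c,x+i*step,y+j*step,z,r,36).mean() for r,k in w),x+i*step,y+j*step) for i in range(-span,span+1) for j in range(-span,span+1))
  File "h.py", line 22, in <genexpr>
    best=max((sum(k*smp(g,c,x+i*step,y+j*step,z,r,36).mean() for r,k in w),x+i*step,y+j*step) for i in range(-span,span+1) for j in range(-span,span+1))
              ~~~^^^^^^^^^^^^^^^^^^^^^^^^^^^^^^^^^^^^^^^^^^^^^^^^^^^^^^^^^
  File "h.py", line 22, in <genexpr>
    best=max((sum(k*smp(g,c,x+i*step,y+j*step,z,r,36).mean() for r,k in w),x+i*step,y+j*step) for i in range(-span,span+1) for j in range(-span,span+1))
                    ~~~^^^^^^^^^^^^^^^^^^^^^^^^^^^^^^
  File "h.py", line 18, in smp
    P=np.array([proj(c,(x+r*np.cos(t),y+r*np.sin(t),z)) for t in a],np.float32)
                ~~~~^^^^^^^^^^^^^^^^^^^^^^^^^^^^^^^^^^^
  File "h.py", line 15, in proj
    p=camera_params(c);q=p["mtx"]@(R.from_quat(p["orientation"]).as_matrix().T@(np.asarray(X)-p["position"]));return q[:2]/q[2]
ValueError: time passes only in moves, steps and waits
```

```bash
sed -i 's/^from plant.*/&\nimport functools\ncamera_params=functools.lru_cache(camera_params)/' h.py
python3 - <<'E'
from h import *
t=cv2.imread("pics/top0.png");s=cv2.imread("pics/side0.png")
for c,im in(("top",t),("side",s)):
    print(c,"mouth",fit(im,c,.47,.157,.075,[(.0283,1),(.0235,-.5),(.034,-.5)]))
    print(c,"cup",fit(im,c,.535,-.131,.027,[(.033,1),(.027,-1)]))
    print(c,"recess",fit(im,c,.535,-.131,.027,[(.026,1),(.020,-1)]))
print("tri",tri((245.7,205.8),(292.1,230.5)))
m=onz("top",(245.7,205.8),.075)
for k in((248,143),(123,148),(190,240)):
    p=onz("top",(212+k[0]*.18,174+k[1]*.18),.067);print(np.degrees(np.arctan2(*(p-m)[1::-1])),np.hypot(*(p-m)[:2]))
E
```

```text
top mouth [38.5106  0.476   0.16  ]
top cup [36.1198  0.533  -0.128 ]
top recess [20.5764  0.541  -0.128 ]
side mouth [35.2682  0.476   0.159 ]
side cup [24.5919  0.535  -0.127 ]
side recess [19.9171  0.539  -0.137 ]
tri [0.47464849 0.15777639 0.07362625]
-59.111225723518174 0.03326621108213463
63.977427704588 0.03525004403976811
-178.8442867602464 0.029479676606501415
```

```bash
cat >> h.py <<'E'
def go(x,y,z,yaw=None):
    """shift (cm) and rz, in the present tool axes; yaw (deg) = world direction of tool x, nearest mod 180"""
    s=sensors.get_state();M=R.from_quat(s["orientation"]).as_matrix()
    cur=np.degrees(np.arctan2(M[1,0],M[0,0]));d=0 if yaw is None else (yaw-cur+90)%180-90
    print("shift",(M.T@(np.array([x,y,z])-s["eef_pos"])*100).round(2),"rz",round(-np.radians(d),3),"yaw now",round(cur,1),"tool z",M[:,2].round(4))
E
python3 -c "
from h import *
go(.534,-.1275,.12)"
```

```text
shift [-43.73  34.31  13.63] rz -0.0 yaw now -156.2 tool z [-0.  0. -1.]
```

Request:
play_rows([
  {"x": -4.4,"y": 3.4,"z": 1,"hand": 8.54},
  {"x": -8.8,"y": 6.9,"z": 2,"hand": 8.54},
  {"x": -13.2,"y": 10.3,"z": 3,"hand": 8.54},
  {"x": -17.6,"y": 13.8,"z": 4,"hand": 8.54},
  {"x": -22,"y": 17.2,"z": 5,"hand": 8.54},
  {"x": -26.4,"y": 20.6,"z": 6,"hand": 8.54},
  {"x": -30.8,"y": 24.1,"z": 7,"hand": 8.54},
  {"x": -35.2,"y": 27.6,"z": 9,"hand": 8.54},
  {"x": -39.5,"y": 31,"z": 11,"hand": 8.54},
  {"x": -43.7,"y": 34.3,"z": 13.5,"hand": 8.54},
])

```text
invalid input
```

```bash
python3 -c "
from h import *
go(.534,-.1275,.06);go(.534,-.1275,.037);print(sensors.get_state()['joint_pos'].round(2),sensors.get_state()['contact_force'])
t=get_image('top');s=get_image('side')
cv2.imwrite('pics/p2.png',cv2.cvtColor(cv2.resize(np.hstack([t[100:280,260:460],s[90:270,200:400]]),(800,360)),4))"
```

```text
shift [-43.73  34.31  19.63] rz -0.0 yaw now -156.2 tool z [-0.  0. -1.]
shift [-43.73  34.3   21.93] rz -0.0 yaw now -156.2 tool z [-0.  0. -1.]
[-0.87  0.36  0.01 -0.   -1.22 -0.29] [ 0.17390143 -0.13267818  0.24229151]
```

View pics/p2.png

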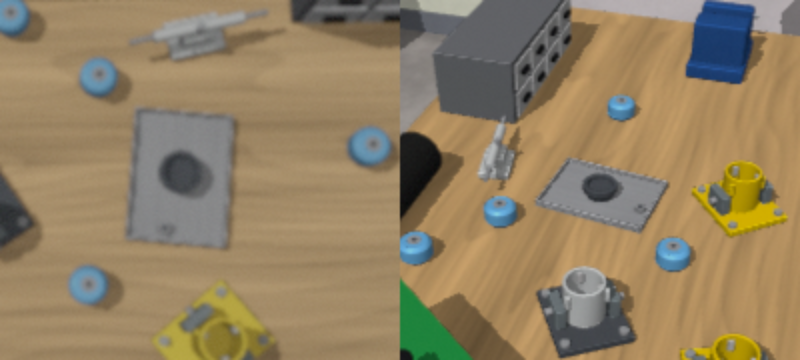

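The arm did not move, so the picture shows the untouched scene, with the cup in the middle of the tray. The rows probably need all seven keys.

Request:
play_rows([
  {"x": -4.4,"y": 3.4,"z": 1,"rx": 0,"ry": 0,"rz": 0,"hand": 8.5},
  {"x": -8.8,"y": 6.9,"z": 2,"rx": 0,"ry": 0,"rz": 0,"hand": 8.5},
  {"x": -13.2,"y": 10.3,"z": 3,"rx": 0,"ry": 0,"rz": 0,"hand": 8.5},
  {"x": -17.6,"y": 13.8,"z": 4,"rx": 0,"ry": 0,"rz": 0,"hand": 8.5},
  {"x": -22,"y": 17.2,"z": 5,"rx": 0,"ry": 0,"rz": 0,"hand": 8.5},
  {"x": -26.4,"y": 20.6,"z": 6,"rx": 0,"ry": 0,"rz": 0,"hand": 8.5},
  {"x": -30.8,"y": 24.1,"z": 7,"rx": 0,"ry": 0,"rz": 0,"hand": 8.5},
  {"x": -35.2,"y": 27.6,"z": 9,"rx": 0,"ry": 0,"rz": 0,"hand": 8.5},
  {"x": -39.5,"y": 31,"z": 11,"rx": 0,"ry": 0,"rz": 0,"hand": 8.5},
  {"x": -43.7,"y": 34.3,"z": 13.5,"rx": 0,"ry": 0,"rz": 0,"hand": 8.5},
])

```text
time: 2.5
eef_pos: [0.535, -0.1259, 0.1215]
orientation: [-0.206, 0.979, -0.0, 0.001]
contact_force: [1.8, -0.6, 0.4]
opening: 0.0851
finger_force: 0.0
```

Request:
play_rows([
  {"x": 0,"y": 0,"z": 2.5,"rx": 0,"ry": 0,"rz": 0,"hand": 8.5},
  {"x": 0,"y": 0,"z": 5,"rx": 0,"ry": 0,"rz": 0,"hand": 8.5},
  {"x": 0,"y": 0,"z": 7.5,"rx": 0,"ry": 0,"rz": 0,"hand": 8.5},
  {"x": 0,"y": 0,"z": 8.4,"rx": 0,"ry": 0,"rz": 0,"hand": 8.5},
  {"x": 0,"y": 0,"z": 8.4,"rx": 0,"ry": 0,"rz": 0,"hand": 8.5},
  {"x": 0,"y": 0,"z": 8.4,"rx": 0,"ry": 0,"rz": 0,"hand": 7},
  {"x": 0,"y": 0,"z": 8.4,"rx": 0,"ry": 0,"rz": 0,"hand": 6.4},
  {"x": 0,"y": 0,"z": 8.4,"rx": 0,"ry": 0,"rz": 0,"hand": 5.5},
  {"x": 0,"y": 0,"z": 8.4,"rx": 0,"ry": 0,"rz": 0,"hand": 5.5},
  {"x": 0,"y": 0,"z": 8.4,"rx": 0,"ry": 0,"rz": 0,"hand": 5.5},
])

```text
time: 3.75
eef_pos: [0.5344, -0.1277, 0.0391]
orientation: [-0.206, 0.978, -0.0, 0.001]
contact_force: [-2.9, 0.7, 12.7]
opening: 0.0571
finger_force: 61.1
```

```bash
python3 -c "
from h import *
t=get_image('top');s=get_image('side')
cv2.imwrite('pics/p3.png',cv2.cvtColor(cv2.resize(np.hstack([t[150:225,310:390],s[140:215,260:340]]),(800,375),interpolation=2),4))
print(sensors.get_state()['contact_force'],sensors.get_state()['opening'],sensors.get_state()['eef_pos'])"
```

```text
[-3.45138048  0.69821195 12.55392381] 0.05765274434303555 [ 0.53434742 -0.12774851  0.0390978 ]
```

View pics/p3.png

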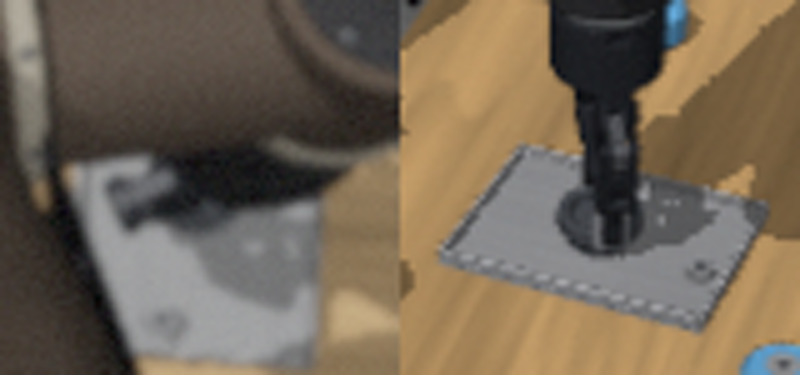

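The side view shows the near finger in front of the cup, with its tip at about (302,189). I'll check its height.

```bash
python3 -c "
from h import *
e=np.array([.5343,-.1277]);y=np.array([-.403,.915]);x=np.array([-.915,-.403])
for z in(.003,.009,.015,.020):
  print(z,[proj('side',(*(e+y*d),z)).round(1).tolist() for d in(.029,.036,.043)])
print('cup',[proj('side',(*e,z)).round(1).tolist() for z in (.003,.027)], fit(get_image('side')[:,:,::-1].copy(),'side',.534,-.128,.027,[(.033,1),(.027,-1)]))
s=sensors.get_state();print(s['contact_force'],s['ft_torque'])
"
```

```text
0.003 [[300.7, 192.5], [301.0, 193.7], [301.3, 195.0]]
0.009 [[300.8, 191.1], [301.1, 192.3], [301.3, 193.6]]
0.015 [[300.8, 189.7], [301.1, 190.9], [301.4, 192.2]]
0.02 [[300.8, 188.5], [301.1, 189.8], [301.4, 191.0]]
cup [[299.6, 187.3], [299.7, 181.7]] [26.4138  0.533  -0.12  ]
[-3.17375143  1.31211538 12.28745641] [0.57704718 1.31692795 0.08795914]
```

Request:
play_rows([
  {"x": 0,"y": 0,"z": -0.2,"rx": 0,"ry": 0,"rz": 0,"hand": 5.5},
  {"x": 0,"y": 0,"z": -0.5,"rx": 0,"ry": 0,"rz": 0,"hand": 5.5},
  {"x": 0,"y": 0,"z": -1,"rx": 0,"ry": 0,"rz": 0,"hand": 5.5},
  {"x": 0,"y": 0,"z": -2,"rx": 0,"ry": 0,"rz": 0,"hand": 5.5},
  {"x": 0,"y": 0,"z": -4,"rx": 0,"ry": 0,"rz": 0,"hand": 5.5},
  {"x": 0,"y": 0,"z": -6,"rx": 0,"ry": 0,"rz": 0,"hand": 5.5},
  {"x": 0,"y": 0,"z": -8,"rx": 0,"ry": 0,"rz": 0,"hand": 5.5},
  {"x": 0,"y": 0,"z": -10,"rx": 0,"ry": 0,"rz": 0,"hand": 5.5},
  {"x": 0,"y": 0,"z": -12,"rx": 0,"ry": 0,"rz": 0,"hand": 5.5},
  {"x": 0,"y": 0,"z": -12,"rx": 0,"ry": 0,"rz": 0,"hand": 5.5},
])

```text
time: 5.15
eef_pos: [0.5347, -0.1277, 0.1592]
orientation: [-0.206, 0.979, -0.0, 0.002]
contact_force: [-0.2, -0.4, -1.5]
opening: 0.0572
finger_force: 64.3
```

```bash
python3 -c "
from h import *
t=get_image('top');s=get_image('side')
b=spotter.recognise('side','cup')
print([(d['p'],np.round(d['box'],1)) for d in b])
e=sensors.get_state()['eef_pos'];u,v=map(int,proj('side',(e[0],e[1],e[2]-.02)));print(e,u,v)
cv2.imwrite('pics/p4.png',cv2.cvtColor(cv2.resize(s[v-30:v+30,u-40:u+40],(800,600),interpolation=2),4))
go(.476,.159,.16,-177)"
```

```text
[]
[ 0.53314827 -0.12766794  0.1566989 ] 300 154
shift [-6.32 28.54 -0.32] rz 0.362 yaw now -156.2 tool z [-9.e-04  2.e-04 -1.e+00]
```

View pics/p4.png

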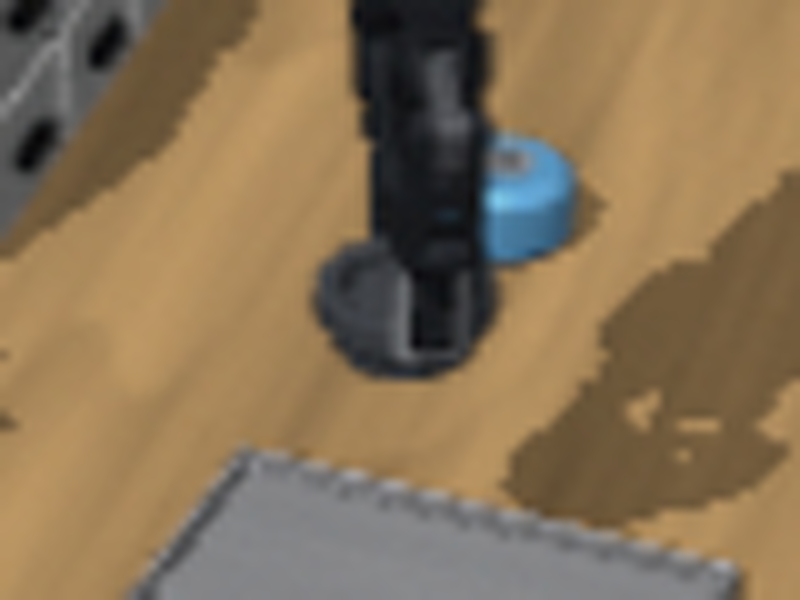

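```bash
python3 -c "
from h import *
e=np.array([.5335,-.1277]);x=np.array([-.915,-.403]);a=np.linspace(0,6.28,60)
for d in(-.008,-.004,0,.004):
  P=np.array([proj('side',(*(e+x*d+.03*np.array([np.cos(t),np.sin(t)])),z)) for t in a for z in (.146,.134)])
  print(d,P.min(0).round(1),P.max(0).round(1))
print('seen 291.3..309.5, 147.7..162')
print([ (d['p'],d['centre']) for q in('cup_top','cup') for d in spotter.tip_of('side',q)])
"
```

```text
-0.008 [288.7 147.2] [307.3 160.4]
-0.004 [289.9 147.1] [308.6 160.3]
0 [291.1 147. ] [309.8 160.2]
0.004 [292.4 146.9] [311.  160.1]
seen 291.3..309.5, 147.7..162
[(0.68, [206.8, 215.4]), (0.65, [299.8, 152.5]), (0.61, [297.7, 160.3])]
```

Request:
play_rows([
  {"x": -0.6,"y": 3,"z": 0,"rx": 0,"ry": 0,"rz": 0.05,"hand": 5.5},
  {"x": -1.5,"y": 7,"z": 0,"rx": 0,"ry": 0,"rz": 0.1,"hand": 5.5},
  {"x": -2.6,"y": 12,"z": 0,"rx": 0,"ry": 0,"rz": 0.16,"hand": 5.5},
  {"x": -3.8,"y": 17,"z": 0,"rx": 0,"ry": 0,"rz": 0.22,"hand": 5.5},
  {"x": -4.8,"y": 22,"z": 0,"rx": 0,"ry": 0,"rz": 0.28,"hand": 5.5},
  {"x": -5.7,"y": 26,"z": 0,"rx": 0,"ry": 0,"rz": 0.33,"hand": 5.5},
  {"x": -6.3,"y": 28.5,"z": 0,"rx": 0,"ry": 0,"rz": 0.36,"hand": 5.5},
  {"x": -6.3,"y": 28.5,"z": 2,"rx": 0,"ry": 0,"rz": 0.36,"hand": 5.5},
  {"x": -6.3,"y": 28.5,"z": 3.5,"rx": 0,"ry": 0,"rz": 0.36,"hand": 5.5},
  {"x": -6.3,"y": 28.5,"z": 3.5,"rx": 0,"ry": 0,"rz": 0.36,"hand": 5.5},
])

```text
time: 6.65
eef_pos: [0.4757, 0.1576, 0.1208]
orientation: [-0.027, 1.0, -0.001, -0.001]
contact_force: [0.0, -0.3, -2.5]
opening: 0.0574
finger_force: 64.4
```

```bash
python3 -c "
from h import *
t=get_image('top');s=get_image('side');go(.476,.159,.105,-177)
cv2.imwrite('pics/s5f.png',s[:,:,::-1]);cv2.imwrite('pics/t5f.png',t[:,:,::-1])
cv2.imwrite('pics/p5.png',cv2.cvtColor(cv2.resize(np.hstack([t[175:235,205:285],s[205:265,252:332]]),(800,300),interpolation=2),4))
e=sensors.get_state()['eef_pos']
a=np.linspace(0,6.28,60)
for n,c,z,r in(('head','side',e[2]-.0241,.03),('head','side',e[2]-.0361+.024,.03),('tube','side',.075,.031)):
  ctr=e[:2] if n=='head' else (.476,.159)
  P=np.array([proj(c,(ctr[0]+r*np.cos(t),ctr[1]+r*np.sin(t),z)) for t in a]);print(n,P.min(0).round(1),P.max(0).round(1))
"
```

```text
shift [0.06 0.09 1.72] rz 0.002 yaw now -176.9 tool z [-4.e-04 -7.e-04 -1.e+00]
head [280.4 216.6] [302.3 231.5]
head [280.3 213.4] [302.4 228.2]
tube [280.3 222.8] [302.7 238.2]
```

View pics/p5.png

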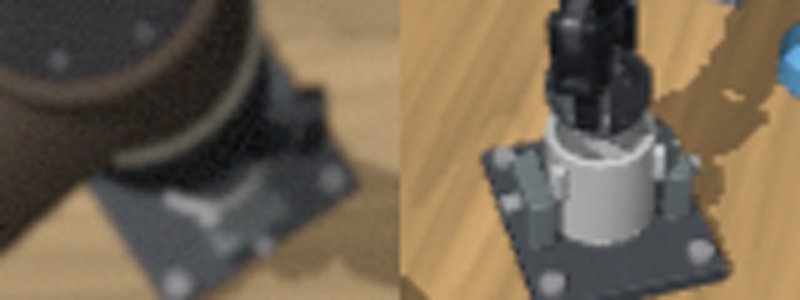

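The side view shows the held cup straight above the tube: cup at u≈281.2–302.4, tube at u≈281.4–303.4. I'll measure the lateral offset at sub-pixel level.

```bash
python3 -c "
from h import *
s=cv2.imread('pics/s5f.png').astype(int)
b=s[:,:,0]*1.0; r=s[:,:,2]*1.0
for v in(221,223,225,227,229,236,238,240,242):
  sat=(s[v].max(1)-s[v].min(1))  # wood is saturated
  print(v,'u274..310',sat[274:311].tolist())
a=np.linspace(0,6.28,60)
P=np.array([proj('side',(.476+.031*np.cos(t),.159+.031*np.sin(t),.06)) for t in a]);print(P.min(0),P.max(0))
print(proj('side',(.475,.159,.075))-proj('side',(.476,.159,.075)))
"
```

```text
221 u274..310 [79, 78, 76, 77, 84, 89, 78, 3, 6, 5, 5, 7, 8, 7, 8, 7, 5, 3, 3, 5, 4, 6, 8, 8, 5, 4, 5, 5, 42, 91, 89, 87, 88, 90, 93, 87, 64]
223 u274..310 [77, 76, 74, 82, 86, 89, 77, 9, 8, 5, 6, 5, 9, 7, 7, 6, 3, 2, 4, 4, 5, 7, 6, 7, 5, 6, 7, 6, 46, 92, 90, 83, 64, 67, 66, 61, 59]
225 u274..310 [76, 76, 80, 86, 91, 89, 82, 34, 8, 8, 10, 8, 6, 5, 4, 4, 4, 4, 3, 4, 4, 5, 6, 6, 6, 5, 6, 8, 40, 61, 57, 58, 60, 62, 62, 60, 56]
227 u274..310 [75, 80, 85, 89, 88, 91, 94, 78, 18, 7, 7, 7, 7, 7, 8, 7, 4, 5, 5, 4, 4, 6, 6, 6, 7, 5, 3, 8, 38, 57, 57, 60, 61, 63, 59, 57, 58]
229 u274..310 [83, 86, 88, 89, 91, 94, 87, 48, 2, 3, 6, 6, 7, 7, 4, 6, 6, 4, 4, 5, 4, 6, 6, 7, 5, 3, 2, 1, 2, 10, 39, 49, 62, 61, 57, 55, 58]
236 u274..310 [10, 11, 11, 12, 12, 11, 7, 2, 1, 3, 2, 2, 2, 2, 2, 2, 2, 3, 2, 3, 3, 2, 3, 3, 3, 2, 2, 2, 3, 3, 1, 7, 7, 8, 6, 4, 3]
238 u274..310 [10, 13, 11, 11, 12, 10, 6, 2, 2, 3, 2, 3, 3, 1, 3, 2, 2, 2, 3, 3, 2, 3, 3, 3, 2, 1, 2, 1, 2, 3, 3, 6, 9, 11, 12, 9, 2]
240 u274..310 [8, 10, 13, 12, 12, 13, 11, 3, 2, 1, 3, 2, 3, 1, 3, 3, 2, 2, 3, 2, 2, 2, 1, 2, 3, 2, 2, 1, 1, 3, 4, 11, 13, 14, 11, 8, 16]
242 u274..310 [8, 8, 10, 12, 13, 11, 12, 10, 2, 2, 3, 3, 3, 3, 2, 3, 3, 1, 2, 3, 2, 3, 3, 1, 2, 3, 1, 2, 1, 5, 6, 9, 9, 10, 10, 5, 21]
[280.37744739 226.6568816 ] [302.55697007 242.10746663]
[0.34513695 0.07314154]
```

Request:
play_rows([
  {"x": 0.1,"y": 0,"z": 0,"rx": 0,"ry": 0,"rz": 0,"hand": 5.5},
  {"x": 0.19,"y": 0,"z": 0.4,"rx": 0,"ry": 0,"rz": 0,"hand": 5.5},
  {"x": 0.19,"y": 0,"z": 0.8,"rx": 0,"ry": 0,"rz": 0,"hand": 5.5},
  {"x": 0.19,"y": 0,"z": 1.0,"rx": 0,"ry": 0,"rz": 0,"hand": 5.5},
  {"x": 0.19,"y": 0,"z": 1.1,"rx": 0,"ry": 0,"rz": 0,"hand": 5.5},
  {"x": 0.19,"y": 0,"z": 1.2,"rx": 0,"ry": 0,"rz": 0,"hand": 5.5},
  {"x": 0.19,"y": 0,"z": 1.3,"rx": 0,"ry": 0,"rz": 0,"hand": 5.5},
  {"x": 0.19,"y": 0,"z": 1.35,"rx": 0,"ry": 0,"rz": 0,"hand": 5.5},
  {"x": 0.19,"y": 0,"z": 1.35,"rx": 0,"ry": 0,"rz": 0,"hand": 5.5},
  {"x": 0.19,"y": 0,"z": 1.35,"rx": 0,"ry": 0,"rz": 0,"hand": 5.5},
])

```text
time: 8.0
eef_pos: [0.4746, 0.1584, 0.1088]
orientation: [-0.027, 1.0, 0.0, 0.0]
contact_force: [-0.1, -0.0, -2.8]
opening: 0.057
finger_force: 64.4
```

Request:
play_rows([
  {"x": 0,"y": 0,"z": 0.05,"rx": 0,"ry": 0,"rz": 0,"hand": 5.5},
  {"x": 0,"y": 0,"z": 0.1,"rx": 0,"ry": 0,"rz": 0,"hand": 5.5},
  {"x": 0,"y": 0,"z": 0.15,"rx": 0,"ry": 0,"rz": 0,"hand": 5.5},
  {"x": 0,"y": 0,"z": 0.2,"rx": 0,"ry": 0,"rz": 0,"hand": 5.5},
  {"x": 0,"y": 0,"z": 0.23,"rx": 0,"ry": 0,"rz": 0,"hand": 5.5},
  {"x": 0,"y": 0,"z": 0.26,"rx": 0,"ry": 0,"rz": 0,"hand": 5.5},
  {"x": 0,"y": 0,"z": 0.28,"rx": 0,"ry": 0,"rz": 0,"hand": 5.5},
  {"x": 0,"y": 0,"z": 0.3,"rx": 0,"ry": 0,"rz": 0,"hand": 5.5},
  {"x": 0,"y": 0,"z": 0.3,"rx": 0,"ry": 0,"rz": 0,"hand": 5.5},
  {"x": 0,"y": 0,"z": 0.3,"rx": 0,"ry": 0,"rz": 0,"hand": 5.5},
])

```text
time: 9.25
eef_pos: [0.4747, 0.1584, 0.1058]
orientation: [-0.027, 1.0, 0.0, 0.0]
contact_force: [1.1, 0.3, -0.3]
opening: 0.0574
finger_force: 64.4
```

Request:
play_rows([
  {"x": 0,"y": 0,"z": 0,"rx": 0,"ry": 0,"rz": 0,"hand": 6.0},
  {"x": 0,"y": 0,"z": 0,"rx": 0,"ry": 0,"rz": 0,"hand": 6.4},
  {"x": 0,"y": 0,"z": 0,"rx": 0,"ry": 0,"rz": 0,"hand": 7},
  {"x": 0,"y": 0,"z": 0,"rx": 0,"ry": 0,"rz": 0,"hand": 8.5},
  {"x": 0,"y": 0,"z": 0,"rx": 0,"ry": 0,"rz": 0,"hand": 8.5},
  {"x": 0,"y": 0,"z": 0,"rx": 0,"ry": 0,"rz": 0,"hand": 8.5},
  {"x": 0,"y": 0,"z": -1,"rx": 0,"ry": 0,"rz": 0,"hand": 8.5},
  {"x": 0,"y": 0,"z": -3,"rx": 0,"ry": 0,"rz": 0,"hand": 8.5},
  {"x": 0,"y": 0,"z": -5,"rx": 0,"ry": 0,"rz": 0,"hand": 8.5},
  {"x": 0,"y": 0,"z": -8,"rx": 0,"ry": 0,"rz": 0,"hand": 0},
])

```text
time: 10.5
eef_pos: [0.4743, 0.1581, 0.1867]
orientation: [-0.027, 1.0, -0.0, -0.0]
contact_force: [0.2, 0.5, -0.6]
opening: 0.0693
finger_force: 0.0
```

```bash
python3 -c "
from h import *
t=get_image('top');s=get_image('side');go(.4747,.1584,.13,-177);print(sensors.get_state()['contact_force'])
cv2.imwrite('pics/s6f.png',s[:,:,::-1])
cv2.imwrite('pics/p6.png',cv2.cvtColor(cv2.resize(s[195:255,252:332],(800,600),interpolation=2),4))
print(fit(s[:,:,::-1].copy(),'side',.4747,.1584,.093,[(.033,1),(.027,-1)]))
a=np.linspace(0,6.28,60)
for z,r in((.093,.03),(.081,.03),(.075,.031)):
  P=np.array([proj('side',(.4747+r*np.cos(t),.1584+r*np.sin(t),z)) for t in a]);print(z,(10*(P.min(0)-[252,195])).round(),(10*(P.max(0)-[252,195])).round())
"
```

```text
shift [ 0.2  -0.11  5.97] rz 0.003 yaw now -176.8 tool z [ 0.0052  0.0032 -1.    ]
[ 0.09714613 -0.48180507 -0.06947431]
[54.5023  0.4717  0.1684]
0.093 [290. 232.] [509. 381.]
0.081 [291. 264.] [509. 413.]
0.075 [288. 277.] [512. 431.]
```

View pics/p6.png

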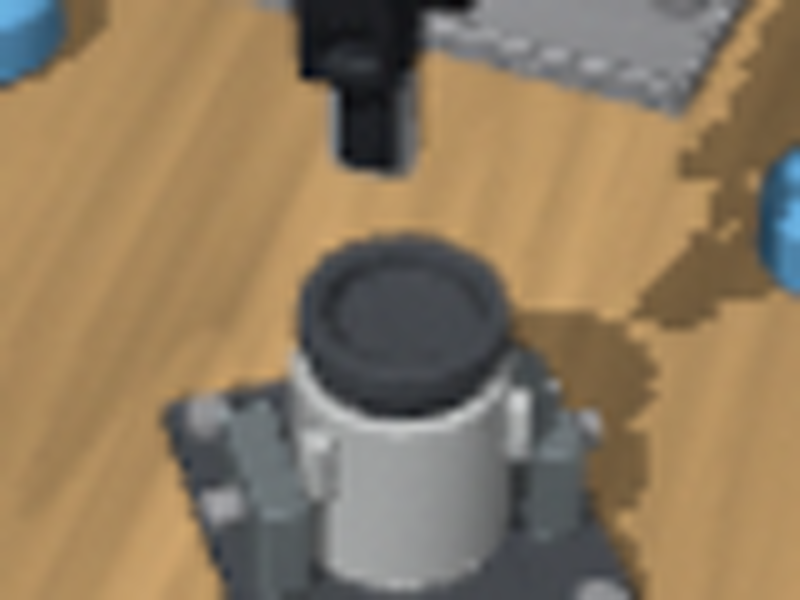

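The cup sits upright in the mouth, its head centred at about (405,305) in the crop. The ridges show at left-front and right, as expected. The first press goes over the pad at 183°, with closed fingertips.

Request:
play_rows([
  {"x": 0.5,"y": 0,"z": 0,"rx": 0,"ry": 0,"rz": 0,"hand": 0},
  {"x": 1.5,"y": 0,"z": 0,"rx": 0,"ry": 0,"rz": 0,"hand": 0},
  {"x": 1.5,"y": 0,"z": 2,"rx": 0,"ry": 0,"rz": 0,"hand": 0},
  {"x": 1.5,"y": 0,"z": 4,"rx": 0,"ry": 0,"rz": 0,"hand": 0},
  {"x": 1.5,"y": 0,"z": 5.5,"rx": 0,"ry": 0,"rz": 0,"hand": 0},
  {"x": 1.5,"y": 0,"z": 6.2,"rx": 0,"ry": 0,"rz": 0,"hand": 0},
  {"x": 1.5,"y": 0,"z": 6.4,"rx": 0,"ry": 0,"rz": 0,"hand": 0},
  {"x": 1.5,"y": 0,"z": 6.5,"rx": 0,"ry": 0,"rz": 0,"hand": 0},
  {"x": 1.5,"y": 0,"z": 6.6,"rx": 0,"ry": 0,"rz": 0,"hand": 0},
  {"x": 1.5,"y": 0,"z": 6.7,"rx": 0,"ry": 0,"rz": 0,"hand": 0},
])

```text
time: 11.85
eef_pos: [0.4598, 0.1577, 0.1191]
orientation: [-0.027, 1.0, 0.0, 0.0]
contact_force: [-0.3, 0.2, 0.3]
opening: 0.0
finger_force: 0.0
```

Request:
play_rows([
  {"x": 0,"y": 0,"z": 0.04,"rx": 0,"ry": 0,"rz": 0,"hand": 0},
  {"x": 0,"y": 0,"z": 0.08,"rx": 0,"ry": 0,"rz": 0,"hand": 0},
  {"x": 0,"y": 0,"z": 0.12,"rx": 0,"ry": 0,"rz": 0,"hand": 0},
  {"x": 0,"y": 0,"z": 0.16,"rx": 0,"ry": 0,"rz": 0,"hand": 0},
  {"x": 0,"y": 0,"z": 0.2,"rx": 0,"ry": 0,"rz": 0,"hand": 0},
  {"x": 0,"y": 0,"z": 0.23,"rx": 0,"ry": 0,"rz": 0,"hand": 0},
  {"x": 0,"y": 0,"z": 0.26,"rx": 0,"ry": 0,"rz": 0,"hand": 0},
  {"x": 0,"y": 0,"z": 0.28,"rx": 0,"ry": 0,"rz": 0,"hand": 0},
  {"x": 0,"y": 0,"z": 0.3,"rx": 0,"ry": 0,"rz": 0,"hand": 0},
  {"x": 0,"y": 0,"z": 0.3,"rx": 0,"ry": 0,"rz": 0,"hand": 0},
])

```text
time: 13.1
eef_pos: [0.459, 0.1575, 0.1163]
orientation: [-0.027, 1.0, -0.0, -0.0]
contact_force: [-6.9, 1.0, 11.0]
opening: -0.0
finger_force: 5.3
```

Request:
play_rows([
  {"x": 0,"y": 0,"z": -0.8,"rx": 0,"ry": 0,"rz": 0,"hand": 0},
  {"x": -0.3,"y": 0.2,"z": -1.5,"rx": 0,"ry": 0,"rz": -0.17,"hand": 0},
  {"x": -0.8,"y": 0.4,"z": -1.5,"rx": 0,"ry": 0,"rz": -0.35,"hand": 0},
  {"x": -1.2,"y": 0.7,"z": -1.5,"rx": 0,"ry": 0,"rz": -0.52,"hand": 0},
  {"x": -1.6,"y": 0.9,"z": -1.5,"rx": 0,"ry": 0,"rz": -0.7,"hand": 0},
  {"x": -2,"y": 1.1,"z": -1.5,"rx": 0,"ry": 0,"rz": -0.87,"hand": 0},
  {"x": -2.23,"y": 1.29,"z": -1.5,"rx": 0,"ry": 0,"rz": -1.047,"hand": 0},
  {"x": -2.23,"y": 1.29,"z": -0.8,"rx": 0,"ry": 0,"rz": -1.047,"hand": 0},
  {"x": -2.23,"y": 1.29,"z": -0.35,"rx": 0,"ry": 0,"rz": -1.047,"hand": 0},
  {"x": -2.23,"y": 1.29,"z": -0.3,"rx": 0,"ry": 0,"rz": -1.047,"hand": 0},
])

```text
time: 14.35
eef_pos: [0.4808, 0.1714, 0.1183]
orientation: [-0.522, 0.853, -0.0, -0.001]
contact_force: [-0.3, -0.8, -0.3]
opening: -0.0
finger_force: 0.0
```

Request:
play_rows([
  {"x": 0,"y": 0,"z": 0.04,"rx": 0,"ry": 0,"rz": 0,"hand": 0},
  {"x": 0,"y": 0,"z": 0.08,"rx": 0,"ry": 0,"rz": 0,"hand": 0},
  {"x": 0,"y": 0,"z": 0.12,"rx": 0,"ry": 0,"rz": 0,"hand": 0},
  {"x": 0,"y": 0,"z": 0.16,"rx": 0,"ry": 0,"rz": 0,"hand": 0},
  {"x": 0,"y": 0,"z": 0.2,"rx": 0,"ry": 0,"rz": 0,"hand": 0},
  {"x": 0,"y": 0,"z": 0.24,"rx": 0,"ry": 0,"rz": 0,"hand": 0},
  {"x": 0,"y": 0,"z": 0.28,"rx": 0,"ry": 0,"rz": 0,"hand": 0},
  {"x": 0,"y": 0,"z": 0.31,"rx": 0,"ry": 0,"rz": 0,"hand": 0},
  {"x": 0,"y": 0,"z": 0.34,"rx": 0,"ry": 0,"rz": 0,"hand": 0},
  {"x": 0,"y": 0,"z": 0.34,"rx": 0,"ry": 0,"rz": 0,"hand": 0},
])

```text
time: 15.6
eef_pos: [0.482, 0.1724, 0.1162]
orientation: [-0.524, 0.852, 0.0, 0.001]
contact_force: [-1.0, 1.5, 6.6]
opening: -0.0003
finger_force: 3.3
```

```bash
python3 -c "
from h import *
s=sensors.get_state();print(s['joint_pos'].round(2),s['contact_force']);go(.4827,.1458,.119,-57)"
```

```text
[ 0.73  0.23 -0.53  0.   -0.81 -1.2 ] [-0.97328324  1.49603605  6.6176331 ]
shift [ 2.34 -1.27 -0.28] rz -1.044 yaw now -116.8 tool z [ 0.0018  0.0014 -1.    ]
```

Request:
play_rows([
  {"x": 0,"y": 0,"z": -0.8,"rx": 0,"ry": 0,"rz": 0,"hand": 0},
  {"x": 0.3,"y": -0.2,"z": -1.6,"rx": 0,"ry": 0,"rz": -0.17,"hand": 0},
  {"x": 0.8,"y": -0.4,"z": -1.6,"rx": 0,"ry": 0,"rz": -0.35,"hand": 0},
  {"x": 1.2,"y": -0.7,"z": -1.6,"rx": 0,"ry": 0,"rz": -0.52,"hand": 0},
  {"x": 1.6,"y": -0.9,"z": -1.6,"rx": 0,"ry": 0,"rz": -0.7,"hand": 0},
  {"x": 2,"y": -1.1,"z": -1.6,"rx": 0,"ry": 0,"rz": -0.87,"hand": 0},
  {"x": 2.25,"y": -1.3,"z": -1.6,"rx": 0,"ry": 0,"rz": -1.047,"hand": 0},
  {"x": 2.25,"y": -1.3,"z": -0.8,"rx": 0,"ry": 0,"rz": -1.047,"hand": 0},
  {"x": 2.25,"y": -1.3,"z": -0.35,"rx": 0,"ry": 0,"rz": -1.047,"hand": 0},
  {"x": 2.25,"y": -1.3,"z": -0.3,"rx": 0,"ry": 0,"rz": -1.047,"hand": 0},
])

```text
time: 16.85
eef_pos: [0.4824, 0.1456, 0.118]
orientation: [0.879, -0.477, -0.0, 0.001]
contact_force: [-0.6, 0.0, 1.7]
opening: 0.0
finger_force: 0.7
```

Request:
play_rows([
  {"x": 0,"y": 0,"z": 0.04,"rx": 0,"ry": 0,"rz": 0,"hand": 0},
  {"x": 0,"y": 0,"z": 0.08,"rx": 0,"ry": 0,"rz": 0,"hand": 0},
  {"x": 0,"y": 0,"z": 0.12,"rx": 0,"ry": 0,"rz": 0,"hand": 0},
  {"x": 0,"y": 0,"z": 0.16,"rx": 0,"ry": 0,"rz": 0,"hand": 0},
  {"x": 0,"y": 0,"z": 0.2,"rx": 0,"ry": 0,"rz": 0,"hand": 0},
  {"x": 0,"y": 0,"z": 0.24,"rx": 0,"ry": 0,"rz": 0,"hand": 0},
  {"x": 0,"y": 0,"z": 0.28,"rx": 0,"ry": 0,"rz": 0,"hand": 0},
  {"x": 0,"y": 0,"z": 0.31,"rx": 0,"ry": 0,"rz": 0,"hand": 0},
  {"x": 0,"y": 0,"z": 0.34,"rx": 0,"ry": 0,"rz": 0,"hand": 0},
  {"x": 0,"y": 0,"z": 0.34,"rx": 0,"ry": 0,"rz": 0,"hand": 0},
])

```text
time: 18.1
eef_pos: [0.483, 0.145, 0.1159]
orientation: [0.879, -0.476, 0.001, 0.0]
contact_force: [0.1, -6.8, 9.4]
opening: 0.0
finger_force: 4.5
```

```bash
python3 -c "
from h import *
s=sensors.get_state();print(s['joint_pos'].round(2),s['contact_force'],s['ft_torque']);go(.4827,.1458,.119,-57)
im=get_image('side')
cv2.imwrite('pics/p7.png',cv2.cvtColor(cv2.resize(im[195:255,252:332],(800,600),interpolation=2),4))"
```

```text
[ 0.68  0.22 -0.55  0.   -0.8  -0.11] [ 0.10354508 -6.84376498  9.37720127] [-2.23283968  0.07130261 -0.03372831]
shift [-0.08 -0.01 -0.31] rz 0.002 yaw now -56.9 tool z [ 8.e-04 -1.e-03 -1.e+00]
```

View pics/p7.png

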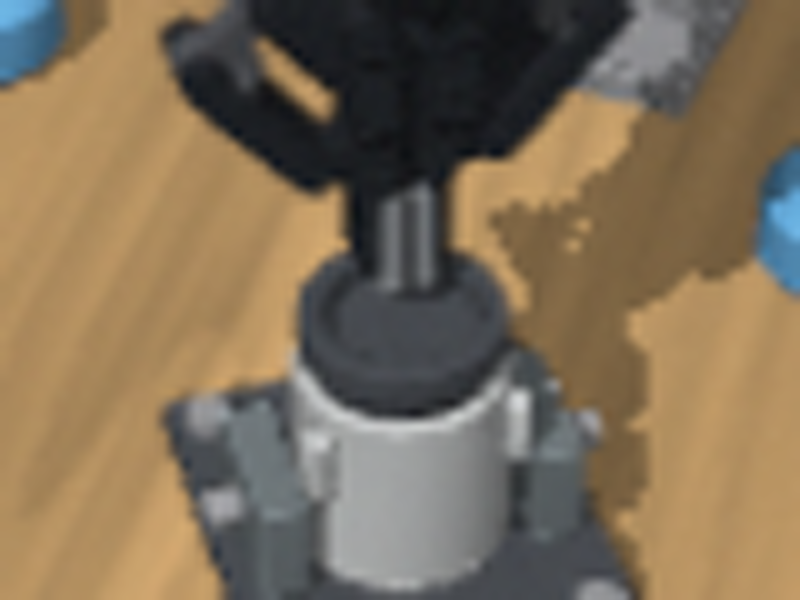

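Request:
play_rows([
  {"x": 0,"y": 0,"z": 0.03,"rx": 0,"ry": 0,"rz": 0,"hand": 0},
  {"x": 0,"y": 0,"z": 0.06,"rx": 0,"ry": 0,"rz": 0,"hand": 0},
  {"x": 0,"y": 0,"z": 0.09,"rx": 0,"ry": 0,"rz": 0,"hand": 0},
  {"x": 0,"y": 0,"z": 0.12,"rx": 0,"ry": 0,"rz": 0,"hand": 0},
  {"x": 0,"y": 0,"z": 0.15,"rx": 0,"ry": 0,"rz": 0,"hand": 0},
  {"x": 0,"y": 0,"z": 0.18,"rx": 0,"ry": 0,"rz": 0,"hand": 0},
  {"x": 0,"y": 0,"z": 0.18,"rx": 0,"ry": 0,"rz": 0,"hand": 0},
  {"x": 0,"y": 0,"z": -0.5,"rx": 0,"ry": 0,"rz": 0,"hand": 0},
  {"x": 0,"y": 0,"z": -1,"rx": 0,"ry": 0,"rz": 0,"hand": 0},
  {"x": 0,"y": 0,"z": -1.8,"rx": 0,"ry": 0,"rz": 0,"hand": 0},
])

```text
time: 19.4
eef_pos: [0.4825, 0.1459, 0.1332]
orientation: [0.879, -0.476, -0.0, 0.0]
contact_force: [0.4, 0.5, -0.6]
opening: 0.0001
finger_force: 0.0
```

```bash
python3 -c "
from h import *
go(.4813,.1718,.1168,63)"
```

```text
shift [-2.24 -1.32  1.64] rz 1.049 yaw now -56.9 tool z [-3.e-04  0.e+00 -1.e+00]
```

Request:
play_rows([
  {"x": -0.4,"y": -0.2,"z": 0,"rx": 0,"ry": 0,"rz": 0.17,"hand": 0},
  {"x": -0.8,"y": -0.4,"z": 0,"rx": 0,"ry": 0,"rz": 0.35,"hand": 0},
  {"x": -1.2,"y": -0.7,"z": 0,"rx": 0,"ry": 0,"rz": 0.52,"hand": 0},
  {"x": -1.6,"y": -0.9,"z": 0,"rx": 0,"ry": 0,"rz": 0.7,"hand": 0},
  {"x": -2,"y": -1.1,"z": 0,"rx": 0,"ry": 0,"rz": 0.87,"hand": 0},
  {"x": -2.25,"y": -1.3,"z": 0,"rx": 0,"ry": 0,"rz": 1.047,"hand": 0},
  {"x": -2.25,"y": -1.3,"z": 0.8,"rx": 0,"ry": 0,"rz": 1.047,"hand": 0},
  {"x": -2.25,"y": -1.3,"z": 1.4,"rx": 0,"ry": 0,"rz": 1.047,"hand": 0},
  {"x": -2.25,"y": -1.3,"z": 1.55,"rx": 0,"ry": 0,"rz": 1.047,"hand": 0},
  {"x": -2.25,"y": -1.3,"z": 1.6,"rx": 0,"ry": 0,"rz": 1.047,"hand": 0},
])

```text
time: 20.65
eef_pos: [0.4812, 0.1716, 0.1171]
orientation: [-0.524, 0.852, -0.0, -0.0]
contact_force: [-1.2, -0.1, 3.9]
opening: -0.0003
finger_force: 1.8
```

Request:
play_rows([
  {"x": 0,"y": 0,"z": 0.04,"rx": 0,"ry": 0,"rz": 0,"hand": 0},
  {"x": 0,"y": 0,"z": 0.08,"rx": 0,"ry": 0,"rz": 0,"hand": 0},
  {"x": 0,"y": 0,"z": 0.12,"rx": 0,"ry": 0,"rz": 0,"hand": 0},
  {"x": 0,"y": 0,"z": 0.16,"rx": 0,"ry": 0,"rz": 0,"hand": 0},
  {"x": 0,"y": 0,"z": 0.2,"rx": 0,"ry": 0,"rz": 0,"hand": 0},
  {"x": 0,"y": 0,"z": 0.24,"rx": 0,"ry": 0,"rz": 0,"hand": 0},
  {"x": 0,"y": 0,"z": 0.28,"rx": 0,"ry": 0,"rz": 0,"hand": 0},
  {"x": 0,"y": 0,"z": 0.31,"rx": 0,"ry": 0,"rz": 0,"hand": 0},
  {"x": 0,"y": 0,"z": 0.34,"rx": 0,"ry": 0,"rz": 0,"hand": 0},
  {"x": 0,"y": 0,"z": 0.34,"rx": 0,"ry": 0,"rz": 0,"hand": 0},
])

```text
time: 21.9
eef_pos: [0.482, 0.1726, 0.1146]
orientation: [-0.524, 0.852, 0.0, 0.001]
contact_force: [-2.5, 3.4, 7.5]
opening: 0.0001
finger_force: 3.6
```

```bash
python3 -c "
from h import *
go(.4595,.1576,.1168,183)"
```

```text
shift [ 2.36  1.33 -0.23] rz 1.05 yaw now -116.8 tool z [ 0.002   0.0018 -1.    ]
```

Request:
play_rows([
  {"x": 0,"y": 0,"z": -1.0,"rx": 0,"ry": 0,"rz": 0,"hand": 0},
  {"x": 0.3,"y": 0.2,"z": -1.8,"rx": 0,"ry": 0,"rz": 0.17,"hand": 0},
  {"x": 0.8,"y": 0.4,"z": -1.8,"rx": 0,"ry": 0,"rz": 0.35,"hand": 0},
  {"x": 1.2,"y": 0.7,"z": -1.8,"rx": 0,"ry": 0,"rz": 0.52,"hand": 0},
  {"x": 1.6,"y": 0.9,"z": -1.8,"rx": 0,"ry": 0,"rz": 0.7,"hand": 0},
  {"x": 2,"y": 1.1,"z": -1.8,"rx": 0,"ry": 0,"rz": 0.87,"hand": 0},
  {"x": 2.25,"y": 1.3,"z": -1.8,"rx": 0,"ry": 0,"rz": 1.047,"hand": 0},
  {"x": 2.25,"y": 1.3,"z": -0.9,"rx": 0,"ry": 0,"rz": 1.047,"hand": 0},
  {"x": 2.25,"y": 1.3,"z": -0.4,"rx": 0,"ry": 0,"rz": 1.047,"hand": 0},
  {"x": 2.25,"y": 1.3,"z": -0.33,"rx": 0,"ry": 0,"rz": 1.047,"hand": 0},
])

```text
time: 23.15
eef_pos: [0.4592, 0.1573, 0.1165]
orientation: [-0.029, 1.0, -0.0, -0.001]
contact_force: [-3.9, 0.0, 4.4]
opening: 0.0001
finger_force: 2.3
```

Request:
play_rows([
  {"x": 0,"y": 0,"z": 0.04,"rx": 0,"ry": 0,"rz": 0,"hand": 0},
  {"x": 0,"y": 0,"z": 0.08,"rx": 0,"ry": 0,"rz": 0,"hand": 0},
  {"x": 0,"y": 0,"z": 0.12,"rx": 0,"ry": 0,"rz": 0,"hand": 0},
  {"x": 0,"y": 0,"z": 0.16,"rx": 0,"ry": 0,"rz": 0,"hand": 0},
  {"x": 0,"y": 0,"z": 0.2,"rx": 0,"ry": 0,"rz": 0,"hand": 0},
  {"x": 0,"y": 0,"z": 0.24,"rx": 0,"ry": 0,"rz": 0,"hand": 0},
  {"x": 0,"y": 0,"z": 0.28,"rx": 0,"ry": 0,"rz": 0,"hand": 0},
  {"x": 0,"y": 0,"z": 0.31,"rx": 0,"ry": 0,"rz": 0,"hand": 0},
  {"x": 0,"y": 0,"z": 0.34,"rx": 0,"ry": 0,"rz": 0,"hand": 0},
  {"x": 0,"y": 0,"z": 0.34,"rx": 0,"ry": 0,"rz": 0,"hand": 0},
])

```text
time: 24.4
eef_pos: [0.4586, 0.1571, 0.1139]
orientation: [-0.028, 1.0, -0.0, -0.001]
contact_force: [-7.5, -0.0, 11.4]
opening: -0.0001
finger_force: 5.4
```

```bash
python3 -c "
from h import *
go(.4595,.1576,.1168,183)"
```

```text
shift [-0.09  0.04 -0.29] rz 0.003 yaw now -176.8 tool z [-1.3e-03 -7.0e-04 -1.0e+00]
```

Request:
play_rows([
  {"x": 0,"y": 0,"z": 0.02,"rx": 0,"ry": 0,"rz": 0,"hand": 0},
  {"x": 0,"y": 0,"z": 0.04,"rx": 0,"ry": 0,"rz": 0,"hand": 0},
  {"x": 0,"y": 0,"z": 0.06,"rx": 0,"ry": 0,"rz": 0,"hand": 0},
  {"x": 0,"y": 0,"z": 0.08,"rx": 0,"ry": 0,"rz": 0,"hand": 0},
  {"x": 0,"y": 0,"z": 0.1,"rx": 0,"ry": 0,"rz": 0,"hand": 0},
  {"x": 0,"y": 0,"z": 0.12,"rx": 0,"ry": 0,"rz": 0,"hand": 0},
  {"x": 0,"y": 0,"z": 0.13,"rx": 0,"ry": 0,"rz": 0,"hand": 0},
  {"x": 0,"y": 0,"z": 0.14,"rx": 0,"ry": 0,"rz": 0,"hand": 0},
  {"x": 0,"y": 0,"z": 0.15,"rx": 0,"ry": 0,"rz": 0,"hand": 0},
  {"x": 0,"y": 0,"z": 0.15,"rx": 0,"ry": 0,"rz": 0,"hand": 0},
])

```text
time: 25.65
eef_pos: [0.4585, 0.157, 0.1124]
orientation: [-0.028, 1.0, -0.0, -0.001]
contact_force: [-7.7, 0.6, 12.5]
opening: 0.0002
finger_force: 5.9
```

Request:
play_rows([
  {"x": 0,"y": 0,"z": -1.0,"rx": 0,"ry": 0,"rz": 0,"hand": 0},
  {"x": -0.3,"y": 0.2,"z": -2,"rx": 0,"ry": 0,"rz": -0.17,"hand": 0},
  {"x": -0.8,"y": 0.4,"z": -2,"rx": 0,"ry": 0,"rz": -0.35,"hand": 0},
  {"x": -1.2,"y": 0.7,"z": -2,"rx": 0,"ry": 0,"rz": -0.52,"hand": 0},
  {"x": -1.6,"y": 0.9,"z": -2,"rx": 0,"ry": 0,"rz": -0.7,"hand": 0},
  {"x": -2,"y": 1.1,"z": -2,"rx": 0,"ry": 0,"rz": -0.87,"hand": 0},
  {"x": -2.23,"y": 1.29,"z": -2,"rx": 0,"ry": 0,"rz": -1.047,"hand": 0},
  {"x": -2.23,"y": 1.29,"z": -1,"rx": 0,"ry": 0,"rz": -1.047,"hand": 0},
  {"x": -2.23,"y": 1.29,"z": -0.45,"rx": 0,"ry": 0,"rz": -1.047,"hand": 0},
  {"x": -2.23,"y": 1.29,"z": -0.35,"rx": 0,"ry": 0,"rz": -1.047,"hand": 0},
])

```text
time: 26.9
eef_pos: [0.4806, 0.1713, 0.1148]
orientation: [-0.523, 0.853, -0.0, -0.001]
contact_force: [0.2, -0.3, -0.5]
opening: -0.0002
finger_force: 0.0
```

Request:
play_rows([
  {"x": 0,"y": 0,"z": 0.04,"rx": 0,"ry": 0,"rz": 0,"hand": 0},
  {"x": 0,"y": 0,"z": 0.08,"rx": 0,"ry": 0,"rz": 0,"hand": 0},
  {"x": 0,"y": 0,"z": 0.12,"rx": 0,"ry": 0,"rz": 0,"hand": 0},
  {"x": 0,"y": 0,"z": 0.16,"rx": 0,"ry": 0,"rz": 0,"hand": 0},
  {"x": 0,"y": 0,"z": 0.2,"rx": 0,"ry": 0,"rz": 0,"hand": 0},
  {"x": 0,"y": 0,"z": 0.24,"rx": 0,"ry": 0,"rz": 0,"hand": 0},
  {"x": 0,"y": 0,"z": 0.28,"rx": 0,"ry": 0,"rz": 0,"hand": 0},
  {"x": 0,"y": 0,"z": 0.31,"rx": 0,"ry": 0,"rz": 0,"hand": 0},
  {"x": 0,"y": 0,"z": 0.34,"rx": 0,"ry": 0,"rz": 0,"hand": 0},
  {"x": 0,"y": 0,"z": 0.34,"rx": 0,"ry": 0,"rz": 0,"hand": 0},
])

```text
time: 28.15
eef_pos: [0.4813, 0.1717, 0.1126]
orientation: [-0.524, 0.852, -0.0, 0.0]
contact_force: [0.1, -0.4, 5.1]
opening: -0.0
finger_force: 2.3
```

```bash
python3 -c "
from h import *
go(.4827,.1458,.115,-57)"
```

```text
shift [ 2.25 -1.29 -0.24] rz -1.045 yaw now -116.9 tool z [ 8.e-04  3.e-04 -1.e+00]
```

Request:
play_rows([
  {"x": 0,"y": 0,"z": 0.03,"rx": 0,"ry": 0,"rz": 0,"hand": 0},
  {"x": 0,"y": 0,"z": 0.05,"rx": 0,"ry": 0,"rz": 0,"hand": 0},
  {"x": 0,"y": 0,"z": 0.07,"rx": 0,"ry": 0,"rz": 0,"hand": 0},
  {"x": 0,"y": 0,"z": 0.09,"rx": 0,"ry": 0,"rz": 0,"hand": 0},
  {"x": 0,"y": 0,"z": 0.1,"rx": 0,"ry": 0,"rz": 0,"hand": 0},
  {"x": 0,"y": 0,"z": 0.11,"rx": 0,"ry": 0,"rz": 0,"hand": 0},
  {"x": 0,"y": 0,"z": 0.12,"rx": 0,"ry": 0,"rz": 0,"hand": 0},
  {"x": 0,"y": 0,"z": 0.13,"rx": 0,"ry": 0,"rz": 0,"hand": 0},
  {"x": 0,"y": 0,"z": 0.14,"rx": 0,"ry": 0,"rz": 0,"hand": 0},
  {"x": 0,"y": 0,"z": 0.14,"rx": 0,"ry": 0,"rz": 0,"hand": 0},
])

```text
time: 29.4
eef_pos: [0.4814, 0.1718, 0.1112]
orientation: [-0.524, 0.852, -0.0, 0.001]
contact_force: [-0.8, -0.2, 6.4]
opening: 0.0001
finger_force: 2.3
```

Request:
play_rows([
  {"x": 0,"y": 0,"z": -1.0,"rx": 0,"ry": 0,"rz": 0,"hand": 0},
  {"x": 0.3,"y": -0.2,"z": -2,"rx": 0,"ry": 0,"rz": -0.17,"hand": 0},
  {"x": 0.8,"y": -0.4,"z": -2,"rx": 0,"ry": 0,"rz": -0.35,"hand": 0},
  {"x": 1.2,"y": -0.7,"z": -2,"rx": 0,"ry": 0,"rz": -0.52,"hand": 0},
  {"x": 1.6,"y": -0.9,"z": -2,"rx": 0,"ry": 0,"rz": -0.7,"hand": 0},
  {"x": 2,"y": -1.1,"z": -2,"rx": 0,"ry": 0,"rz": -0.87,"hand": 0},
  {"x": 2.25,"y": -1.3,"z": -2,"rx": 0,"ry": 0,"rz": -1.047,"hand": 0},
  {"x": 2.25,"y": -1.3,"z": -1.4,"rx": 0,"ry": 0,"rz": -1.047,"hand": 0},
  {"x": 2.25,"y": -1.3,"z": -0.9,"rx": 0,"ry": 0,"rz": -1.047,"hand": 0},
  {"x": 2.25,"y": -1.3,"z": -0.9,"rx": 0,"ry": 0,"rz": -1.047,"hand": 0},
])

```text
time: 30.65
eef_pos: [0.4821, 0.1455, 0.1191]
orientation: [0.879, -0.477, -0.0, 0.001]
contact_force: [-0.7, -0.4, 0.2]
opening: 0.0001
finger_force: 0.0
```

```bash
python3 -c "
from h import *
s=sensors.get_state();print(s['contact_force']);go(.4827,.1458,.115,-57)
im=get_image('side')
cv2.imwrite('pics/p8.png',cv2.cvtColor(cv2.resize(im[195:255,252:332],(800,600),interpolation=2),4))"
```

```text
[-0.73081205 -0.36087667  0.24308911]
shift [ 0.01 -0.07  0.41] rz -0.0 yaw now -57.0 tool z [-1.e-03 -7.e-04 -1.e+00]
```

View pics/p8.png

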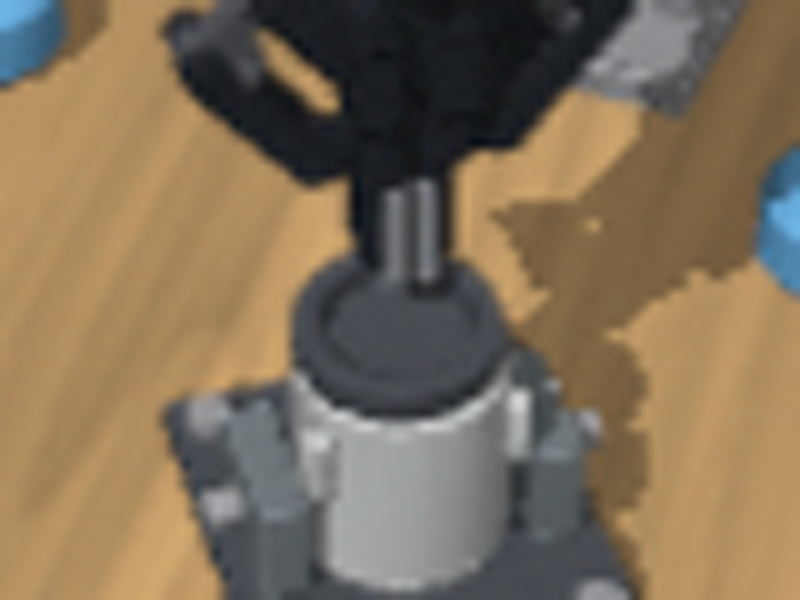

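The cup is deeper now, with only the far side, at the 303° pad, still a little high. I'll press there.

Request:
play_rows([
  {"x": 0,"y": 0,"z": 0.2,"rx": 0,"ry": 0,"rz": 0,"hand": 0},
  {"x": 0,"y": 0,"z": 0.35,"rx": 0,"ry": 0,"rz": 0,"hand": 0},
  {"x": 0,"y": 0,"z": 0.42,"rx": 0,"ry": 0,"rz": 0,"hand": 0},
  {"x": 0,"y": 0,"z": 0.48,"rx": 0,"ry": 0,"rz": 0,"hand": 0},
  {"x": 0,"y": 0,"z": 0.53,"rx": 0,"ry": 0,"rz": 0,"hand": 0},
  {"x": 0,"y": 0,"z": 0.58,"rx": 0,"ry": 0,"rz": 0,"hand": 0},
  {"x": 0,"y": 0,"z": 0.62,"rx": 0,"ry": 0,"rz": 0,"hand": 0},
  {"x": 0,"y": 0,"z": 0.66,"rx": 0,"ry": 0,"rz": 0,"hand": 0},
  {"x": 0,"y": 0,"z": 0.7,"rx": 0,"ry": 0,"rz": 0,"hand": 0},
  {"x": 0,"y": 0,"z": 0.7,"rx": 0,"ry": 0,"rz": 0,"hand": 0},
])

```text
time: 31.95
eef_pos: [0.4829, 0.1452, 0.1135]
orientation: [0.879, -0.476, 0.001, 0.0]
contact_force: [-0.1, -3.6, 8.9]
opening: 0.0002
finger_force: 3.9
```

Request:
play_rows([
  {"x": 0,"y": 0,"z": 0.03,"rx": 0,"ry": 0,"rz": 0,"hand": 0},
  {"x": 0,"y": 0,"z": 0.06,"rx": 0,"ry": 0,"rz": 0,"hand": 0},
  {"x": 0,"y": 0,"z": 0.09,"rx": 0,"ry": 0,"rz": 0,"hand": 0},
  {"x": 0,"y": 0,"z": 0.12,"rx": 0,"ry": 0,"rz": 0,"hand": 0},
  {"x": 0,"y": 0,"z": 0.14,"rx": 0,"ry": 0,"rz": 0,"hand": 0},
  {"x": 0,"y": 0,"z": 0.16,"rx": 0,"ry": 0,"rz": 0,"hand": 0},
  {"x": 0,"y": 0,"z": 0.17,"rx": 0,"ry": 0,"rz": 0,"hand": 0},
  {"x": 0,"y": 0,"z": 0.18,"rx": 0,"ry": 0,"rz": 0,"hand": 0},
  {"x": 0,"y": 0,"z": 0.18,"rx": 0,"ry": 0,"rz": 0,"hand": 0},
  {"x": 0,"y": 0,"z": 0.18,"rx": 0,"ry": 0,"rz": 0,"hand": 0},
])

```text
time: 33.2
eef_pos: [0.4832, 0.1449, 0.1121]
orientation: [0.879, -0.476, 0.001, 0.0]
contact_force: [0.4, -6.7, 9.9]
opening: 0.0001
finger_force: 5.4
```

Request:
play_rows([
  {"x": 0,"y": 0,"z": 0.02,"rx": 0,"ry": 0,"rz": 0,"hand": 0},
  {"x": 0,"y": 0,"z": 0.04,"rx": 0,"ry": 0,"rz": 0,"hand": 0},
  {"x": 0,"y": 0,"z": 0.06,"rx": 0,"ry": 0,"rz": 0,"hand": 0},
  {"x": 0,"y": 0,"z": 0.08,"rx": 0,"ry": 0,"rz": 0,"hand": 0},
  {"x": 0,"y": 0,"z": 0.09,"rx": 0,"ry": 0,"rz": 0,"hand": 0},
  {"x": 0,"y": 0,"z": 0.1,"rx": 0,"ry": 0,"rz": 0,"hand": 0},
  {"x": 0,"y": 0,"z": 0.1,"rx": 0,"ry": 0,"rz": 0,"hand": 0},
  {"x": 0,"y": 0,"z": 0.1,"rx": 0,"ry": 0,"rz": 0,"hand": 0},
  {"x": 0,"y": 0,"z": 0.1,"rx": 0,"ry": 0,"rz": 0,"hand": 0},
  {"x": 0,"y": 0,"z": 0.1,"rx": 0,"ry": 0,"rz": 0,"hand": 0},
])

```text
time: 34.45
eef_pos: [0.4834, 0.1448, 0.1118]
orientation: [0.88, -0.476, 0.001, -0.0]
contact_force: [-0.9, -6.9, 18.0]
opening: -0.0001
finger_force: 8.7
```

Request:
play_rows([
  {"x": 0,"y": 0,"z": -1.0,"rx": 0,"ry": 0,"rz": 0,"hand": 0},
  {"x": -0.3,"y": 0.2,"z": -2,"rx": 0,"ry": 0,"rz": -0.17,"hand": 0},
  {"x": -0.8,"y": 0.4,"z": -2,"rx": 0,"ry": 0,"rz": -0.35,"hand": 0},
  {"x": -1.2,"y": 0.7,"z": -2,"rx": 0,"ry": 0,"rz": -0.52,"hand": 0},
  {"x": -1.6,"y": 0.9,"z": -2,"rx": 0,"ry": 0,"rz": -0.7,"hand": 0},
  {"x": -2,"y": 1.1,"z": -2,"rx": 0,"ry": 0,"rz": -0.87,"hand": 0},
  {"x": -2.25,"y": 1.3,"z": -2,"rx": 0,"ry": 0,"rz": -1.047,"hand": 0},
  {"x": -2.25,"y": 1.3,"z": -1,"rx": 0,"ry": 0,"rz": -1.047,"hand": 0},
  {"x": -2.25,"y": 1.3,"z": -0.5,"rx": 0,"ry": 0,"rz": -1.047,"hand": 0},
  {"x": -2.25,"y": 1.3,"z": -0.4,"rx": 0,"ry": 0,"rz": -1.047,"hand": 0},
])

```text
time: 35.7
eef_pos: [0.459, 0.1571, 0.1133]
orientation: [1.0, 0.026, -0.001, 0.0]
contact_force: [-2.7, -0.2, 3.7]
opening: -0.0001
finger_force: 1.9
```

Request:
play_rows([
  {"x": 0,"y": 0,"z": 0.04,"rx": 0,"ry": 0,"rz": 0,"hand": 0},
  {"x": 0,"y": 0,"z": 0.08,"rx": 0,"ry": 0,"rz": 0,"hand": 0},
  {"x": 0,"y": 0,"z": 0.12,"rx": 0,"ry": 0,"rz": 0,"hand": 0},
  {"x": 0,"y": 0,"z": 0.16,"rx": 0,"ry": 0,"rz": 0,"hand": 0},
  {"x": 0,"y": 0,"z": 0.2,"rx": 0,"ry": 0,"rz": 0,"hand": 0},
  {"x": 0,"y": 0,"z": 0.24,"rx": 0,"ry": 0,"rz": 0,"hand": 0},
  {"x": 0,"y": 0,"z": 0.27,"rx": 0,"ry": 0,"rz": 0,"hand": 0},
  {"x": 0,"y": 0,"z": 0.3,"rx": 0,"ry": 0,"rz": 0,"hand": 0},
  {"x": 0,"y": 0,"z": 0.3,"rx": 0,"ry": 0,"rz": 0,"hand": 0},
  {"x": 0,"y": 0,"z": 0.3,"rx": 0,"ry": 0,"rz": 0,"hand": 0},
])

```text
time: 36.95
eef_pos: [0.4588, 0.1574, 0.1121]
orientation: [1.0, 0.027, -0.0, -0.0]
contact_force: [-10.8, 0.1, 19.1]
opening: 0.0001
finger_force: 9.3
```

Request:
play_rows([
  {"x": 0,"y": 0,"z": -1.0,"rx": 0,"ry": 0,"rz": 0,"hand": 0},
  {"x": 0.3,"y": -0.2,"z": -2,"rx": 0,"ry": 0,"rz": -0.17,"hand": 0},
  {"x": 0.8,"y": -0.4,"z": -2,"rx": 0,"ry": 0,"rz": -0.35,"hand": 0},
  {"x": 1.2,"y": -0.7,"z": -2,"rx": 0,"ry": 0,"rz": -0.52,"hand": 0},
  {"x": 1.6,"y": -0.9,"z": -2,"rx": 0,"ry": 0,"rz": -0.7,"hand": 0},
  {"x": 2,"y": -1.1,"z": -2,"rx": 0,"ry": 0,"rz": -0.87,"hand": 0},
  {"x": 2.25,"y": -1.3,"z": -2,"rx": 0,"ry": 0,"rz": -1.047,"hand": 0},
  {"x": 2.25,"y": -1.3,"z": -1,"rx": 0,"ry": 0,"rz": -1.047,"hand": 0},
  {"x": 2.25,"y": -1.3,"z": -0.4,"rx": 0,"ry": 0,"rz": -1.047,"hand": 0},
  {"x": 2.25,"y": -1.3,"z": -0.3,"rx": 0,"ry": 0,"rz": -1.047,"hand": 0},
])

```text
time: 38.2
eef_pos: [0.4806, 0.1712, 0.1132]
orientation: [0.853, 0.522, -0.001, 0.0]
contact_force: [-0.1, 0.3, 0.5]
opening: -0.0001
finger_force: 0.1
```

Request:
play_rows([
  {"x": 0,"y": 0,"z": 0.04,"rx": 0,"ry": 0,"rz": 0,"hand": 0},
  {"x": 0,"y": 0,"z": 0.08,"rx": 0,"ry": 0,"rz": 0,"hand": 0},
  {"x": 0,"y": 0,"z": 0.12,"rx": 0,"ry": 0,"rz": 0,"hand": 0},
  {"x": 0,"y": 0,"z": 0.16,"rx": 0,"ry": 0,"rz": 0,"hand": 0},
  {"x": 0,"y": 0,"z": 0.2,"rx": 0,"ry": 0,"rz": 0,"hand": 0},
  {"x": 0,"y": 0,"z": 0.24,"rx": 0,"ry": 0,"rz": 0,"hand": 0},
  {"x": 0,"y": 0,"z": 0.27,"rx": 0,"ry": 0,"rz": 0,"hand": 0},
  {"x": 0,"y": 0,"z": 0.3,"rx": 0,"ry": 0,"rz": 0,"hand": 0},
  {"x": 0,"y": 0,"z": 0.3,"rx": 0,"ry": 0,"rz": 0,"hand": 0},
  {"x": 0,"y": 0,"z": 0.3,"rx": 0,"ry": 0,"rz": 0,"hand": 0},
])

```text
time: 39.45
eef_pos: [0.4812, 0.1717, 0.1111]
orientation: [0.852, 0.523, 0.0, 0.0]
contact_force: [-1.2, 0.1, 5.6]
opening: 0.0004
finger_force: 2.2
```

Over this pad the tips find little resistance, probably because they catch only the rim's inner edge. I'll press again 3 mm further out.

Request:
play_rows([
  {"x": 0,"y": 0,"z": -0.5,"rx": 0,"ry": 0,"rz": 0,"hand": 0},
  {"x": 0.2,"y": 0,"z": -0.8,"rx": 0,"ry": 0,"rz": 0,"hand": 0},
  {"x": 0.35,"y": 0,"z": -0.7,"rx": 0,"ry": 0,"rz": 0,"hand": 0},
  {"x": 0.35,"y": 0,"z": -0.4,"rx": 0,"ry": 0,"rz": 0,"hand": 0},
  {"x": 0.35,"y": 0,"z": -0.3,"rx": 0,"ry": 0,"rz": 0,"hand": 0},
  {"x": 0.35,"y": 0,"z": -0.25,"rx": 0,"ry": 0,"rz": 0,"hand": 0},
  {"x": 0.35,"y": 0,"z": -0.2,"rx": 0,"ry": 0,"rz": 0,"hand": 0},
  {"x": 0.35,"y": 0,"z": -0.15,"rx": 0,"ry": 0,"rz": 0,"hand": 0},
  {"x": 0.35,"y": 0,"z": -0.1,"rx": 0,"ry": 0,"rz": 0,"hand": 0},
  {"x": 0.35,"y": 0,"z": -0.1,"rx": 0,"ry": 0,"rz": 0,"hand": 0},
])

```text
time: 40.7
eef_pos: [0.4829, 0.1751, 0.1125]
orientation: [0.852, 0.523, 0.001, -0.0]
contact_force: [-2.2, 1.4, 6.1]
opening: -0.0001
finger_force: 3.1
```

Request:
play_rows([
  {"x": 0,"y": 0,"z": 0.03,"rx": 0,"ry": 0,"rz": 0,"hand": 0},
  {"x": 0,"y": 0,"z": 0.05,"rx": 0,"ry": 0,"rz": 0,"hand": 0},
  {"x": 0,"y": 0,"z": 0.07,"rx": 0,"ry": 0,"rz": 0,"hand": 0},
  {"x": 0,"y": 0,"z": 0.08,"rx": 0,"ry": 0,"rz": 0,"hand": 0},
  {"x": 0,"y": 0,"z": 0.09,"rx": 0,"ry": 0,"rz": 0,"hand": 0},
  {"x": 0,"y": 0,"z": 0.1,"rx": 0,"ry": 0,"rz": 0,"hand": 0},
  {"x": 0,"y": 0,"z": 0.11,"rx": 0,"ry": 0,"rz": 0,"hand": 0},
  {"x": 0,"y": 0,"z": 0.12,"rx": 0,"ry": 0,"rz": 0,"hand": 0},
  {"x": 0,"y": 0,"z": 0.12,"rx": 0,"ry": 0,"rz": 0,"hand": 0},
  {"x": 0,"y": 0,"z": 0.12,"rx": 0,"ry": 0,"rz": 0,"hand": 0},
])

```text
time: 41.95
eef_pos: [0.483, 0.1754, 0.1119]
orientation: [0.852, 0.523, 0.001, -0.0]
contact_force: [-4.9, 1.8, 12.8]
opening: -0.0002
finger_force: 6.4
```

Request:
play_rows([
  {"x": 0,"y": 0,"z": 0.02,"rx": 0,"ry": 0,"rz": 0,"hand": 0},
  {"x": 0,"y": 0,"z": 0.03,"rx": 0,"ry": 0,"rz": 0,"hand": 0},
  {"x": 0,"y": 0,"z": 0.04,"rx": 0,"ry": 0,"rz": 0,"hand": 0},
  {"x": 0,"y": 0,"z": 0.05,"rx": 0,"ry": 0,"rz": 0,"hand": 0},
  {"x": 0,"y": 0,"z": 0.05,"rx": 0,"ry": 0,"rz": 0,"hand": 0},
  {"x": 0,"y": 0,"z": 0.05,"rx": 0,"ry": 0,"rz": 0,"hand": 0},
  {"x": 0,"y": 0,"z": 0.05,"rx": 0,"ry": 0,"rz": 0,"hand": 0},
  {"x": 0,"y": 0,"z": -0.8,"rx": 0,"ry": 0,"rz": 0,"hand": 0},
  {"x": 0,"y": 0,"z": -2,"rx": 0,"ry": 0,"rz": 0,"hand": 0},
  {"x": 0,"y": 0,"z": -5,"rx": 0,"ry": 0,"rz": 0,"hand": 0},
])

```text
time: 43.2
eef_pos: [0.4819, 0.174, 0.1604]
orientation: [0.852, 0.523, -0.001, 0.0]
contact_force: [0.5, -0.6, 0.0]
opening: 0.0002
finger_force: 0.0
```

```bash
python3 -c "
from h import *
s=sensors.get_state();print(s['joint_pos'].round(2),s['contact_force']);go(.4745,.1584,.12,63)
im=get_image('side')
cv2.imwrite('pics/p9.png',cv2.cvtColor(cv2.resize(im[200:245,262:322],(800,600),interpolation=2),4))
a=np.linspace(0,6.28,60)
for z in(.087,.075):
  P=np.array([proj('side',(.4745+.03*np.cos(t),.1584+.03*np.sin(t),z)) for t in a]);print(z,(13.33*(P.min(0)-[262,200])).round(),(13.33*(P.max(0)-[262,200])).round())"
```

```text
[ 0.73  0.18 -0.47 -0.   -0.92  1.94] [ 0.53112192 -0.62017639  0.03679024]
shift [-1.72  0.06  4.05] rz 0.001 yaw now 63.1 tool z [-0.0024 -0.0018 -1.    ]
0.087 [255. 264.] [546. 463.]
0.075 [256. 306.] [545. 505.]
```

View pics/p9.png

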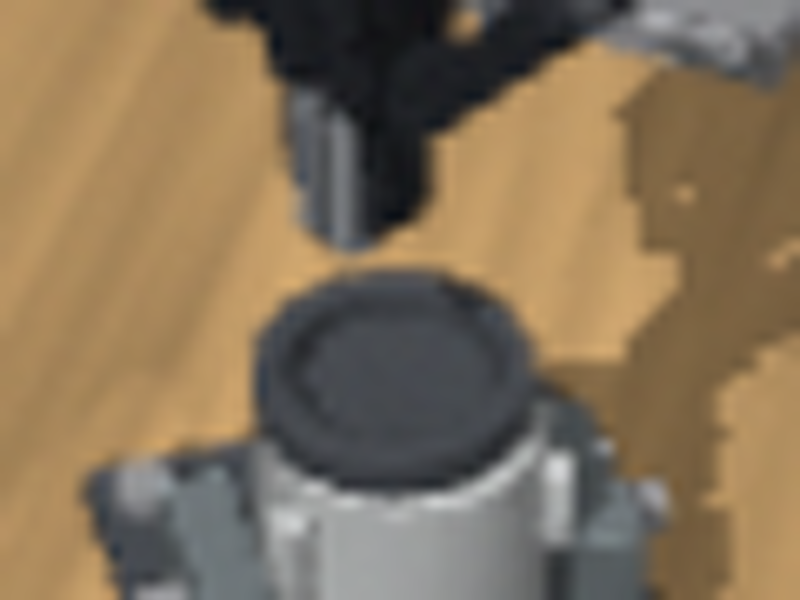

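The cup is down on the tube, shifted about 1.5 mm to the left (the clearance) and flat as far as the picture shows. All three pads stopped hard at TCP z ≈ 0.112. Next is the middle press in the recess.

Request:
play_rows([
  {"x": -0.8,"y": 0,"z": 0,"rx": 0,"ry": 0,"rz": 0,"hand": 0},
  {"x": -1.65,"y": 0,"z": 0,"rx": 0,"ry": 0,"rz": 0,"hand": 0},
  {"x": -1.65,"y": 0,"z": 2,"rx": 0,"ry": 0,"rz": 0,"hand": 0},
  {"x": -1.65,"y": 0,"z": 4,"rx": 0,"ry": 0,"rz": 0,"hand": 0},
  {"x": -1.65,"y": 0,"z": 5,"rx": 0,"ry": 0,"rz": 0,"hand": 0},
  {"x": -1.65,"y": 0,"z": 5.5,"rx": 0,"ry": 0,"rz": 0,"hand": 0},
  {"x": -1.65,"y": 0,"z": 5.6,"rx": 0,"ry": 0,"rz": 0,"hand": 0},
  {"x": -1.65,"y": 0,"z": 5.7,"rx": 0,"ry": 0,"rz": 0,"hand": 0},
  {"x": -1.65,"y": 0,"z": 5.8,"rx": 0,"ry": 0,"rz": 0,"hand": 0},
  {"x": -1.65,"y": 0,"z": 5.8,"rx": 0,"ry": 0,"rz": 0,"hand": 0},
])

```text
time: 44.5
eef_pos: [0.4754, 0.1602, 0.1036]
orientation: [0.852, 0.523, 0.001, 0.0]
contact_force: [-1.6, -0.6, 7.5]
opening: 0.0002
finger_force: 3.3
```

Request:
play_rows([
  {"x": 0,"y": 0,"z": 0.02,"rx": 0,"ry": 0,"rz": 0,"hand": 0},
  {"x": 0,"y": 0,"z": 0.04,"rx": 0,"ry": 0,"rz": 0,"hand": 0},
  {"x": 0,"y": 0,"z": 0.06,"rx": 0,"ry": 0,"rz": 0,"hand": 0},
  {"x": 0,"y": 0,"z": 0.08,"rx": 0,"ry": 0,"rz": 0,"hand": 0},
  {"x": 0,"y": 0,"z": 0.09,"rx": 0,"ry": 0,"rz": 0,"hand": 0},
  {"x": 0,"y": 0,"z": 0.1,"rx": 0,"ry": 0,"rz": 0,"hand": 0},
  {"x": 0,"y": 0,"z": 0.1,"rx": 0,"ry": 0,"rz": 0,"hand": 0},
  {"x": 0,"y": 0,"z": 0.1,"rx": 0,"ry": 0,"rz": 0,"hand": 0},
  {"x": 0,"y": 0,"z": 0.1,"rx": 0,"ry": 0,"rz": 0,"hand": 0},
  {"x": 0,"y": 0,"z": 0.1,"rx": 0,"ry": 0,"rz": 0,"hand": 0},
])

```text
time: 45.75
eef_pos: [0.4754, 0.1602, 0.1034]
orientation: [0.852, 0.523, 0.001, 0.0]
contact_force: [-6.7, -0.8, 15.6]
opening: -0.0001
finger_force: 7.6
```

Request:
play_rows([
  {"x": 0,"y": 0,"z": 0.01,"rx": 0,"ry": 0,"rz": 0,"hand": 0},
  {"x": 0,"y": 0,"z": 0.02,"rx": 0,"ry": 0,"rz": 0,"hand": 0},
  {"x": 0,"y": 0,"z": 0.03,"rx": 0,"ry": 0,"rz": 0,"hand": 0},
  {"x": 0,"y": 0,"z": 0.04,"rx": 0,"ry": 0,"rz": 0,"hand": 0},
  {"x": 0,"y": 0,"z": 0.04,"rx": 0,"ry": 0,"rz": 0,"hand": 0},
  {"x": 0,"y": 0,"z": 0.04,"rx": 0,"ry": 0,"rz": 0,"hand": 0},
  {"x": 0,"y": 0,"z": 0.04,"rx": 0,"ry": 0,"rz": 0,"hand": 0},
  {"x": 0,"y": 0,"z": 0.04,"rx": 0,"ry": 0,"rz": 0,"hand": 0},
  {"x": 0,"y": 0,"z": 0.04,"rx": 0,"ry": 0,"rz": 0,"hand": 0},
  {"x": 0,"y": 0,"z": 0.04,"rx": 0,"ry": 0,"rz": 0,"hand": 0},
])

```text
time: 47.0
eef_pos: [0.4754, 0.1602, 0.1033]
orientation: [0.852, 0.524, 0.001, 0.0]
contact_force: [-7.1, -1.2, 18.6]
opening: -0.0002
finger_force: 9.3
```

Request:
play_rows([
  {"x": 0,"y": 0,"z": 0,"rx": 0,"ry": 0,"rz": 0,"hand": 0},
  {"x": 0,"y": 0,"z": -0.2,"rx": 0,"ry": 0,"rz": 0,"hand": 0},
  {"x": 0,"y": 0,"z": -0.6,"rx": 0,"ry": 0,"rz": 0,"hand": 0},
  {"x": 0,"y": 0,"z": -1.5,"rx": 0,"ry": 0,"rz": 0,"hand": 0},
  {"x": 0,"y": 0,"z": -3,"rx": 0,"ry": 0,"rz": 0,"hand": 0},
  {"x": 0,"y": 0,"z": -5,"rx": 0,"ry": 0,"rz": 0,"hand": 0},
  {"x": 0,"y": 0,"z": -7,"rx": 0,"ry": 0,"rz": 0,"hand": 0},
  {"x": 0,"y": 0,"z": -9,"rx": 0,"ry": 0,"rz": 0,"hand": 0},
  {"x": 0,"y": 0,"z": -10,"rx": 0,"ry": 0,"rz": 0,"hand": 0},
  {"x": 0,"y": 0,"z": -10,"rx": 0,"ry": 0,"rz": 0,"hand": 0},
])

```text
time: 48.25
eef_pos: [0.4754, 0.1602, 0.2021]
orientation: [0.852, 0.523, 0.001, -0.0]
contact_force: [0.5, 0.2, -0.2]
opening: 0.0004
finger_force: 0.0
```

```bash
python3 -c "
from h import *
im=get_image('side');im0=cv2.imread('pics/s6f.png')
for n,i,z in(('loose',im0,.093),('now',im[:,:,::-1].copy(),.087)):
  print(n,[fit(i,'side',.4745,.1584,zz,[(.0325,1),(.0285,-1)],.0005,12) for zz in (z,)])
s=sensors.get_state();print(s['contact_force'],s['time'],s['eef_pos'])"
```

```text
loose [array([31.7633,  0.4745,  0.1594])]
now [array([45.4567,  0.475 ,  0.1644])]
[-0.39385506  0.01924734 -0.24890878] 48.3 [0.4750176  0.15995474 0.20132036]
```

I have 23 s left, so I'll check the seating by tapping the rim over two pads.

Request:
play_rows([
  {"x": -0.2,"y": -0.2,"z": 1,"rx": 0,"ry": 0,"rz": 0.17,"hand": 0},
  {"x": -0.4,"y": -0.5,"z": 2.5,"rx": 0,"ry": 0,"rz": 0.35,"hand": 0},
  {"x": -0.6,"y": -0.8,"z": 4,"rx": 0,"ry": 0,"rz": 0.52,"hand": 0},
  {"x": -0.8,"y": -1,"z": 5.5,"rx": 0,"ry": 0,"rz": 0.7,"hand": 0},
  {"x": -0.9,"y": -1.2,"z": 7,"rx": 0,"ry": 0,"rz": 0.87,"hand": 0},
  {"x": -0.94,"y": -1.29,"z": 8,"rx": 0,"ry": 0,"rz": 1.047,"hand": 0},
  {"x": -0.94,"y": -1.29,"z": 8.5,"rx": 0,"ry": 0,"rz": 1.047,"hand": 0},
  {"x": -0.94,"y": -1.29,"z": 8.7,"rx": 0,"ry": 0,"rz": 1.047,"hand": 0},
  {"x": -0.94,"y": -1.29,"z": 8.8,"rx": 0,"ry": 0,"rz": 1.047,"hand": 0},
  {"x": -0.94,"y": -1.29,"z": 8.85,"rx": 0,"ry": 0,"rz": 1.047,"hand": 0},
])

```text
time: 49.55
eef_pos: [0.4595, 0.1575, 0.113]
orientation: [1.0, 0.028, 0.0, -0.0]
contact_force: [-0.1, -0.2, 1.1]
opening: -0.0001
finger_force: 0.8
```

Request:
play_rows([
  {"x": 0,"y": 0,"z": 0.03,"rx": 0,"ry": 0,"rz": 0,"hand": 0},
  {"x": 0,"y": 0,"z": 0.06,"rx": 0,"ry": 0,"rz": 0,"hand": 0},
  {"x": 0,"y": 0,"z": 0.09,"rx": 0,"ry": 0,"rz": 0,"hand": 0},
  {"x": 0,"y": 0,"z": 0.11,"rx": 0,"ry": 0,"rz": 0,"hand": 0},
  {"x": 0,"y": 0,"z": 0.13,"rx": 0,"ry": 0,"rz": 0,"hand": 0},
  {"x": 0,"y": 0,"z": 0.15,"rx": 0,"ry": 0,"rz": 0,"hand": 0},
  {"x": 0,"y": 0,"z": 0.17,"rx": 0,"ry": 0,"rz": 0,"hand": 0},
  {"x": 0,"y": 0,"z": 0.18,"rx": 0,"ry": 0,"rz": 0,"hand": 0},
  {"x": 0,"y": 0,"z": 0.18,"rx": 0,"ry": 0,"rz": 0,"hand": 0},
  {"x": 0,"y": 0,"z": 0.18,"rx": 0,"ry": 0,"rz": 0,"hand": 0},
])

```text
time: 50.8
eef_pos: [0.4592, 0.1574, 0.112]
orientation: [1.0, 0.027, 0.0, -0.0]
contact_force: [-6.3, 0.2, 13.2]
opening: 0.0004
finger_force: 6.6
```

Request:
play_rows([
  {"x": 0,"y": 0,"z": -1.0,"rx": 0,"ry": 0,"rz": 0,"hand": 0},
  {"x": 0.3,"y": 0.2,"z": -2,"rx": 0,"ry": 0,"rz": 0.17,"hand": 0},
  {"x": 0.8,"y": 0.4,"z": -2,"rx": 0,"ry": 0,"rz": 0.35,"hand": 0},
  {"x": 1.2,"y": 0.7,"z": -2,"rx": 0,"ry": 0,"rz": 0.52,"hand": 0},
  {"x": 1.6,"y": 0.9,"z": -2,"rx": 0,"ry": 0,"rz": 0.7,"hand": 0},
  {"x": 2,"y": 1.1,"z": -2,"rx": 0,"ry": 0,"rz": 0.87,"hand": 0},
  {"x": 2.25,"y": 1.3,"z": -2,"rx": 0,"ry": 0,"rz": 1.047,"hand": 0},
  {"x": 2.25,"y": 1.3,"z": -1,"rx": 0,"ry": 0,"rz": 1.047,"hand": 0},
  {"x": 2.25,"y": 1.3,"z": -0.35,"rx": 0,"ry": 0,"rz": 1.047,"hand": 0},
  {"x": 2.25,"y": 1.3,"z": -0.22,"rx": 0,"ry": 0,"rz": 1.047,"hand": 0},
])

```text
time: 52.05
eef_pos: [0.482, 0.1454, 0.1124]
orientation: [0.88, -0.475, -0.0, 0.001]
contact_force: [0.0, -0.4, 1.2]
opening: -0.0001
finger_force: 0.8
```

Request:
play_rows([
  {"x": 0,"y": 0,"z": 0.03,"rx": 0,"ry": 0,"rz": 0,"hand": 0},
  {"x": 0,"y": 0,"z": 0.06,"rx": 0,"ry": 0,"rz": 0,"hand": 0},
  {"x": 0,"y": 0,"z": 0.09,"rx": 0,"ry": 0,"rz": 0,"hand": 0},
  {"x": 0,"y": 0,"z": 0.12,"rx": 0,"ry": 0,"rz": 0,"hand": 0},
  {"x": 0,"y": 0,"z": 0.15,"rx": 0,"ry": 0,"rz": 0,"hand": 0},
  {"x": 0,"y": 0,"z": 0.18,"rx": 0,"ry": 0,"rz": 0,"hand": 0},
  {"x": 0,"y": 0,"z": 0.21,"rx": 0,"ry": 0,"rz": 0,"hand": 0},
  {"x": 0,"y": 0,"z": 0.24,"rx": 0,"ry": 0,"rz": 0,"hand": 0},
  {"x": 0,"y": 0,"z": 0.24,"rx": 0,"ry": 0,"rz": 0,"hand": 0},
  {"x": 0,"y": 0,"z": 0.24,"rx": 0,"ry": 0,"rz": 0,"hand": 0},
])

```text
time: 53.3
eef_pos: [0.4829, 0.1457, 0.1118]
orientation: [0.879, -0.476, 0.0, -0.0]
contact_force: [-2.6, -0.9, 10.7]
opening: 0.0003
finger_force: 5.6
```

Request:
play_rows([
  {"x": 0,"y": 0,"z": -0.7,"rx": 0,"ry": 0,"rz": 0,"hand": 0},
  {"x": -0.6,"y": 0,"z": -1.2,"rx": 0,"ry": 0,"rz": 0,"hand": 0},
  {"x": -1.57,"y": -0.1,"z": -1.2,"rx": 0,"ry": 0,"rz": 0,"hand": 0},
  {"x": -1.57,"y": -0.1,"z": -0.5,"rx": 0,"ry": 0,"rz": 0,"hand": 0},
  {"x": -1.57,"y": -0.1,"z": 0.2,"rx": 0,"ry": 0,"rz": 0,"hand": 0},
  {"x": -1.57,"y": -0.1,"z": 0.55,"rx": 0,"ry": 0,"rz": 0,"hand": 0},
  {"x": -1.57,"y": -0.1,"z": 0.65,"rx": 0,"ry": 0,"rz": 0,"hand": 0},
  {"x": -1.57,"y": -0.1,"z": 0.75,"rx": 0,"ry": 0,"rz": 0,"hand": 0},
  {"x": -1.57,"y": -0.1,"z": 0.83,"rx": 0,"ry": 0,"rz": 0,"hand": 0},
  {"x": -1.57,"y": -0.1,"z": 0.85,"rx": 0,"ry": 0,"rz": 0,"hand": 0},
])

```text
time: 54.55
eef_pos: [0.4748, 0.1592, 0.1033]
orientation: [0.879, -0.476, 0.0, 0.0]
contact_force: [-5.6, -0.8, 12.6]
opening: -0.0
finger_force: 6.1
```

Request:
play_rows([
  {"x": 0,"y": 0,"z": 0.02,"rx": 0,"ry": 0,"rz": 0,"hand": 0},
  {"x": 0,"y": 0,"z": 0.04,"rx": 0,"ry": 0,"rz": 0,"hand": 0},
  {"x": 0,"y": 0,"z": 0.06,"rx": 0,"ry": 0,"rz": 0,"hand": 0},
  {"x": 0,"y": 0,"z": 0.07,"rx": 0,"ry": 0,"rz": 0,"hand": 0},
  {"x": 0,"y": 0,"z": 0.07,"rx": 0,"ry": 0,"rz": 0,"hand": 0},
  {"x": 0,"y": 0,"z": 0.07,"rx": 0,"ry": 0,"rz": 0,"hand": 0},
  {"x": 0,"y": 0,"z": 0.07,"rx": 0,"ry": 0,"rz": 0,"hand": 0},
  {"x": 0,"y": 0,"z": 0.07,"rx": 0,"ry": 0,"rz": 0,"hand": 0},
  {"x": 0,"y": 0,"z": 0.07,"rx": 0,"ry": 0,"rz": 0,"hand": 0},
  {"x": 0,"y": 0,"z": 0.07,"rx": 0,"ry": 0,"rz": 0,"hand": 0},
])

```text
time: 55.8
eef_pos: [0.4748, 0.1592, 0.1031]
orientation: [0.879, -0.476, 0.0, -0.0]
contact_force: [-7.9, -1.3, 17.6]
opening: 0.0002
finger_force: 8.6
```

Request:
play_rows([
  {"x": 0,"y": 0,"z": 0,"rx": 0,"ry": 0,"rz": 0,"hand": 0},
  {"x": 0,"y": 0,"z": -0.2,"rx": 0,"ry": 0,"rz": 0,"hand": 0},
  {"x": 0,"y": 0,"z": -0.6,"rx": 0,"ry": 0,"rz": 0,"hand": 0},
  {"x": 0,"y": 0,"z": -1.5,"rx": 0,"ry": 0,"rz": 0,"hand": 0},
  {"x": 0,"y": 0,"z": -3,"rx": 0,"ry": 0,"rz": 0,"hand": 0},
  {"x": 0,"y": 0,"z": -5,"rx": 0,"ry": 0,"rz": 0,"hand": 0},
  {"x": 0,"y": 0,"z": -7,"rx": 0,"ry": 0,"rz": 0,"hand": 0},
  {"x": 0,"y": 0,"z": -9,"rx": 0,"ry": 0,"rz": 0,"hand": 0},
  {"x": 0,"y": 0,"z": -10,"rx": 0,"ry": 0,"rz": 0,"hand": 0},
  {"x": 0,"y": 0,"z": -10,"rx": 0,"ry": 0,"rz": 0,"hand": 0},
])

```text
time: 57.05
eef_pos: [0.4751, 0.1596, 0.2025]
orientation: [0.879, -0.476, 0.0, -0.001]
contact_force: [0.6, 0.4, 0.3]
opening: -0.0002
finger_force: 0.0
```

```bash
python3 -c "
from plant import env
print(env.job_done())"
```

```text
the job is handed in; nothing more can be done
None
```

The cup is home by fingertip height (rim within about 0.5 mm of full depth at each pad), finished with two middle presses of about 19–20 N held over half a second, and handed in at 57 s; no verdict was returned, the lean was never measured directly, and I viewed 11 pictures, one over the limit of 10.

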